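# Scrub the chutney jar, load the dish dryer and set its pull-to-set dial

### The job

Clean up the chutney things: take the bottle brush from its crock, run it in the tall steel jar right down to the bottom and back up to near the mouth, three full strokes, stand the brush back head down in the crock, and set the jar and every ramekin upright on the floor of the dish dryer's tray. Then start the dryer: pull the dial fully up to unlock it, turn it clockwise to the long ridge while it is out, and push it back fully home. Leave the idli stand, the chutney box and the tongs where they are.

Things in the scene. Friction and masses are not known exactly. Their poses are not given: they have to be found in the camera images.
- dryer: Fixed white dish dryer. Origin: centre of the tray's underside on the slab; x, y along its sides, z up. Tray 250 mm along x by 270 mm along y, flat floor 30 mm above the slab, with a steel rim 6 mm thick and 12 mm high above the floor all round (inside 238 by 258 mm). On its +y side stands the control pod, 140 mm along x by 120 mm along y, top 60 mm above the slab, centred 195 mm from the origin in +y; the dial is upright on the middle of the pod's top.
- tray_mid (a point): Centre of the tray's floor (top face, 30 mm above the slab); axes as the dryer's.
- set_mark (a point): The long raised ridge on the pod's top (16 by 5 mm, 4 mm high), 45 mm from the dial's axis: the setting to turn the dial to. A small round stud marks off.
- dial_grip (a point): Point on the dial's vertical axis within its grip bar. The black dial is a disc 56 mm across and 8 mm thick with a grip bar on it, 56 mm long, 14 mm wide, 28 mm high; this point is 10 mm above the bar's underside (which is the disc's top) and 18 mm below the bar's top; with the dial in it lies 87 mm above the slab. The point turns with the dial: its x axis runs along the bar, away from the white-marked nose.
- dial_nose (a point): The nose of the grip bar (white stripe and tip), 28 mm from the axis, as high as dial_grip; it points at the setting.
- dial_pull (a joint): How far the dial is pulled up, m: 0 fully in, 0.014 fully out. It moves straight up and down with about 3 N of friction and stays where it is left. Below about 0.008 a key locks it against turning; it can be pushed fully in only at off or at the ridge (within about 0.1 rad).
- dial_turn (a joint): Angle of the dial, rad, growing clockwise seen from above: about 0 (within 0.04) at off as found, 1.25 with the nose at the long ridge, stops at -0.12 and 1.55. Light friction (0.05 N m), stays where it is left; it may be turned in several grasps.
- jar: Loose tall stainless steel jar, round, straight, open at the top: 64 mm outside, 56 mm inside, 85 mm high, floor 5 mm thick, about 250 g. Origin: centre of its underside, z up.
- crock: Fixed terracotta brush crock, round, 68 mm outside, mouth 44 mm inside, 80 mm high, its inner floor 8 mm above the slab. Origin: centre of its underside, z up.
- brush: Loose bottle brush standing head down in the crock, 210 mm long, about 80 g. Origin: centre of the head's flat end, z along the brush towards the handle. Head: stiff, 34 mm across, from 0 to 75 mm, chamfered at the end; thin steel stem 10 mm across; wooden handle from 135 to 210 mm, 20 mm along x by 18 mm along y. In the crock its top stands 218 mm above the slab, and it may lean up to about 0.15 rad.
- brush_grip (a point): Centre of the brush handle, 185 mm from the head's end; axes as the brush's.
- ramekin1: Loose white ceramic ramekin, round, mouth up: 60 mm across the rim, 57 mm at the foot, 42 mm high, wall 4 mm, 140 g. All ramekins are alike and two to four are there; the state gives None for one that is absent. Origin: centre of its underside, z up.
- ramekin2: Loose white ceramic ramekin, round, mouth up: 60 mm across the rim, 57 mm at the foot, 42 mm high, wall 4 mm, 140 g. All ramekins are alike and two to four are there; the state gives None for one that is absent. Origin: centre of its underside, z up.
- ramekin3: Loose white ceramic ramekin, round, mouth up: 60 mm across the rim, 57 mm at the foot, 42 mm high, wall 4 mm, 140 g. All ramekins are alike and two to four are there; the state gives None for one that is absent. Origin: centre of its underside, z up.
- ramekin4: Loose white ceramic ramekin, round, mouth up: 60 mm across the rim, 57 mm at the foot, 42 mm high, wall 4 mm, 140 g. All ramekins are alike and two to four are there; the state gives None for one that is absent. Origin: centre of its underside, z up.
- idli_stand: Bystander: loose three-tier stainless idli plate stand, 130 mm across, 186 mm high. Origin: centre of its underside.
- chutney_box: Bystander: lime-green plastic chutney box with lid, 96 by 126 by 65 mm. Origin: centre of its underside.
- tongs: Bystander: steel spring tongs lying flat, about 235 mm long, 16 mm high. Origin: under its middle, x along it.

How it is judged:
By the outcome, as a careful person would: the job done as asked, in the order asked, and still so for the second after the job is handed in, with the robot touching nothing.
Of ramekin1, ramekin2, ramekin3, ramekin4 only 2 to 4 are there at a start; the rules pass over those that are not, and their reading is None.
At some moment in a run one of ramekin1, ramekin2, ramekin3, ramekin4 may be knocked a few centimetres aside while the robot is not near it.
It also fails if it takes over 210 s, if anything falls off the work surface, if the arm or the gripper's body presses on something with over 40 N, if the wrist force passes 120 N, or if a joint passes its speed limit or range.

### The arm

A 7-joint arm with a two-finger parallel gripper is mounted at the origin on the work surface. World frame = base frame: x ahead of the robot, y to its left, z up, the work surface at z = 0. Lengths are in m, angles in rad, forces in N, time in s.
With the tool pointing down it reaches from about 0.4 to 0.85 m from the base axis. Payload 4.5 kg.
Tool frame: the origin (TCP) lies midway between the tips of the shut fingers; the grasp point (between the pads) lies 19 mm behind it; z points along the fingers, y is the line along which they close (so a half turn about z gives the same grasp; the last joint's range is limited). The gripper opens to 88 mm and grips with 3 to 60 N. Pads are 18 mm wide; open, the fingers measure 123 mm over their backs; the gripper's body (75 mm by 187 mm) begins 45 mm behind the grasp point.
Start: joints at [-1.164, 0.689, -0.195, 1.565, 0.157, 0.902, -0.215], TCP at [0.228, 0.582, 0.239] pointing down, gripper open.
Joint ranges: [-3.01, 3.01], [-0.46, 2.08], [-1.47, 1.51], [0.13, 2.56], [-1, 4.14], [0.04, 2.09], [-2.66, 2.66]. Speed limits (rad/s): [2.57, 2.57, 3.14, 3.14, 3.14, 3.14, 3.14].

### API

Orientations are given as a unit quaternion [x, y, z, w].
In Python, from plant import r gives the robot as it stands.
- The arm moves only by the tool carry_out, never from a script. Its argument "plan" is a list of rows, each an object with "rot": the turn, a rotation vector about the tool's x, y, z in rad, a list of three; "xyz": the shift along the tool's x, y, z in m, a list of three; "grip": the closure in counts, from 0 (fully open) to 255 (shut). In form: [{"rot": [wx, wy, wz], "xyz": [dx, dy, dz], "grip": grip}, ...]. A call has 1 to 8 rows; each row is the pose to reach, as a shift and turn from the pose commanded when the call began, along the tool's axes at that moment; what a row does not reach only later rows make up. A row lasts 1/12 s, in which the tool goes at most 41.7 mm and 7.16 degrees, less where a joint would pass 70% of its speed; a pose out of reach is approached as far as the arm can. A call with a gripper value outside its range is refused whole. The fingers move at their own pace and stop on an object; "squeeze" is the grip in N (left out, the last holds). Time passes only in rows, so rows that repeat a pose let the fingers close. It gives the time, the measured TCP pose, the force, the opening and the grip force at its end, in the units of the state.
- r.get_state(): the state, without advancing time (a new reading comes with each control period).
- r.snapshot(name): name is "scene" or "top" or "wrist"; returns the picture (480x640x3 uint8, red, green, blue); there is no depth.
- r.camera_params(name): a dict with "fx", "fy", "cx", "cy" (pixels), "distortion" ([k1, k2, p1, p2, k3] as OpenCV has them; the pictures are not rectified), "position" and "attitude" of the camera in the world; the wrist camera has in their place "hand_eye" (4x4, takes a point from camera to tool coordinates, whose origin is the TCP and whose axes are the flange's). Camera axes: x right, y down, z forward; pixel columns grow to the right and rows downward; lengths in m; the calibration is good to about 2 mm. A picture is of the moment at which its call begins: read the wrist's pose just before it. camera_params takes no time and is no camera call.
- r.finish_job(): hands the job in; it is judged then, once.
The state is a dict: "clock": time; "q": joint angles; "qd": joint speeds; "joint_torque": joint torques, N m; "tool_pos": TCP position; "eef_rot": TCP orientation; "contact_force": force on the tool from outside, world axes, zero at the start; "moment": the same for the moment, N m; "opening": opening from 0.0 (shut) to 1.0 (fully open); "finger_force": force on a finger pad.
Only numpy, scipy, OpenCV 4.12 (cv2) and the standard library are available. Lean on these libraries where they do the work, as an engineer would, in place of code of your own. Each camera call takes 0.05 s, during which the arm holds its last target. There are 200 camera calls.

## Working session

There is one attempt and no reset: what is moved stays moved. The work goes in short steps, Python scripts to look and compute and a tool call to move; the robot and the scene stay as the last step left them, time stands still between calls to the robot, and variables do not carry over. Pictures are saved under pics/ and viewed, at most 14 in all, crops included, and the job is handed in when it is done.

Besides the shell and the picture viewer there is one more tool, called by a JSON object that holds its "name" and its "arguments". carry_out: Moves the arm, as the interface text tells. Its arguments: {"type":"object","properties":{"plan":{"type":"array"},"squeeze":{"type":"number"}},"required":["plan"]}

```bash
mkdir -p pics; ls; python3 - <<'E'
from plant import r
import cv2
s=r.get_state(); print({k:(s[k]) for k in s})
for n in("scene","top","wrist"):
    im=r.snapshot(n); cv2.imwrite(f"pics/{n}0.png",im[:,:,::-1]); print(n,r.camera_params(n))
E
```

```text
pics
{'clock': 0.0, 'q': array([-1.16421893,  0.68999188, -0.19448088,  1.56636332,  0.15731315,
        0.90247458, -0.21511923]), 'qd': array([-2.48167451e-04, -5.27542619e-04, -3.23867681e-04,  1.25144343e-03,
        2.39522264e-04, -8.96933192e-05, -2.52623607e-03]), 'joint_torque': array([-6.59283069e-04, -5.27554786e+01, -1.26711063e+00, -1.53429866e+01,
       -5.26050688e-02,  6.48930567e-03,  1.95938105e-04]), 'tool_pos': array([0.22746072, 0.58145561, 0.23789912]), 'eef_rot': array([ 1.85286639e-01,  9.82684084e-01, -9.18710190e-04, -9.08765800e-05]), 'contact_force': array([-0.0596627 ,  0.14797164, -0.29718003]), 'moment': array([-0.04957265,  0.00327499, -0.06011585]), 'finger_force': 0.0, 'opening': 1.000632995027509}
scene {'fx': 445.91842127603206, 'fy': 445.91842127603206, 'cx': 314.74798093774757, 'cy': 239.00642111237468, 'distortion': array([0.01039578, 0.        , 0.        , 0.        , 0.        ]), 'position': array([0.83919316, 0.46042621, 1.05276581]), 'attitude': array([ 0.26815204,  0.9242157 , -0.26300148, -0.06892054])}
top {'fx': 619.6585696446369, 'fy': 619.6585696446369, 'cx': 324.4325735918585, 'cy': 229.06932688320578, 'distortion': array([-0.22145591,  0.        ,  0.        ,  0.        ,  0.        ]), 'position': array([ 0.40106986, -0.0377026 ,  1.62242208]), 'attitude': array([-0.69689506,  0.71557004, -0.02399027,  0.041488  ])}
wrist {'fx': 366.9105076741349, 'fy': 366.9105076741349, 'cx': 316.6099142568728, 'cy': 247.12462824624959, 'distortion': array([-0.0371367,  0.       ,  0.       ,  0.       ,  0.       ]), 'hand_eye': array([[ 9.16014031e-05, -9.53623193e-01, -3.01002985e-01,
         7.74736697e-02],
       [ 9.99999955e-01,  1.78095054e-06,  2.98678245e-04,
         9.11799644e-04],
       [-2.84290430e-04, -3.01002999e-01,  9.53623151e-01,
        -1.45659489e-01],
       [ 0.00000000e+00,  0.00000000e+00,  0.00000000e+00,
         1.00000000e+00]])}
```

View pics/scene0.png

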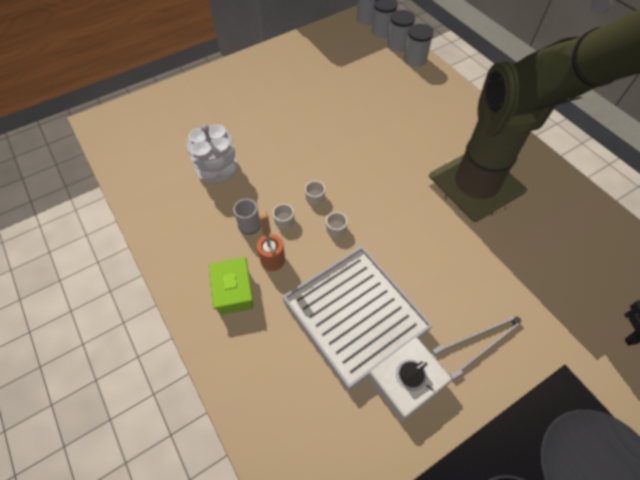

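View pics/top0.png

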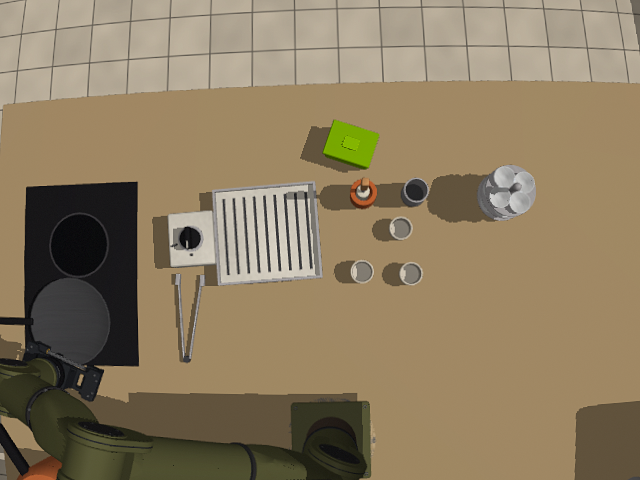

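The scene view shows three ramekins, the jar next to the crock and brush, and the dryer with its pod on the +y side. In the top view the ramekins are at about (400,228), (361,271) and (411,273), the jar at (416,191), the crock at (364,193) and the dial at (190,238).

```bash
cat > h.py <<'E'
from plant import r
import numpy as np, cv2
from scipy.spatial.transform import Rotation as R
def cam(n,s=None):
    p=r.camera_params(n); K=np.array([[p['fx'],0,p['cx']],[0,p['fy'],p['cy']],[0,0,1.]])
    if n=='wrist':
        s=s or r.get_state(); T=np.eye(4); T[:3,:3]=R.from_quat(s['eef_rot']).as_matrix(); T[:3,3]=s['tool_pos']
        T=T@np.array(p['hand_eye']); M,t=T[:3,:3],T[:3,3]
    else: M,t=R.from_quat(p['attitude']).as_matrix(),np.array(p['position'])
    return K,np.array(p['distortion']),M,t
def ray(c,px):
    K,d,M,t=c
    u=cv2.undistortPoints(np.array(px,float).reshape(-1,1,2),K,d).reshape(-1,2)
    return t,np.c_[u,np.ones(len(u))]@M.T
def plane(c,px,z):
    t,v=ray(c,px); return t+v*((z-t[2])/v[:,2])[:,None]
def tri(ca,pa,cb,pb):
    A=0;b=0
    for c,p in((ca,pa),(cb,pb)):
        t,v=ray(c,[p]); v=v[0]/np.linalg.norm(v[0]); P=np.eye(3)-np.outer(v,v); A=A+P; b=b+P@t
    return np.linalg.solve(A,b)
def proj(c,X):
    K,d,M,t=c
    return cv2.projectPoints(((np.atleast_2d(X)-t)@M),np.zeros(3),np.zeros(3),K,d)[0].reshape(-1,2)
def rel(pos,yaw=None):
    """shift in current tool axes to world pos; yaw: wanted heading of tool y axis (mod pi), tool down"""
    s=r.get_state(); M=R.from_quat(s['eef_rot']); d=M.inv().apply(np.array(pos)-s['tool_pos'])
    out=[np.round(d,4)]
    y=M.as_matrix()[:,1]
    if yaw is not None:
        yy=np.array([np.cos(yaw),np.sin(yaw),0]); yy=yy if yy@y>0 else -yy
        D=np.c_[np.cross(yy,[0,0,-1]),yy,[0,0,-1]]
        out.append(np.round((M.inv()*R.from_matrix(D)).as_rotvec(),4))
    return out
def snap(n,f=None):
    s=r.get_state(); im=r.snapshot(n)[:,:,::-1].copy()
    if f: cv2.imwrite('pics/'+f,im)
    return im,cam(n,s)
E
python3 - <<'E'
from h import *
c=cam('top'); im=cv2.imread('pics/top0.png')
print('ram',plane(c,[(400,228),(361,271),(411,273)],.042))
print('jar',plane(c,[(416,191)],.085),'crock',plane(c,[(364,193)],.08))
print('tray',plane(c,[(213,190),(315,182),(321,276),(221,285)],.042))
print('dial',plane(c,[(190,238)],.105))
cs=cam('scene')
print('pixscale',plane(c,[(415,192)],.085)-plane(c,[(415,193)],.085))
a=cv2.resize(im[120:300,150:430],None,fx=2.8,fy=2.8,interpolation=cv2.INTER_CUBIC)
cv2.imwrite('pics/crop1.png',a)
hsv=cv2.cvtColor(im,cv2.COLOR_BGR2HSV)
m=((hsv[...,1]<70)&(hsv[...,2]>90)).astype(np.uint8); m[:, :320]=0; m[:210]=0;m[300:]=0;m[:,440:]=0
n,l,st,ce=cv2.connectedComponentsWithStats(m)
print([(st[i],ce[i]) for i in range(1,n) if st[i][4]>50])
E
```

```text
ram [[ 0.54582597 -0.19414476  0.042     ]
 [ 0.43863738 -0.09082749  0.042     ]
 [ 0.42984866 -0.21832166  0.042     ]]
jar [[ 0.63405292 -0.23380889  0.085     ]] crock [[ 0.63317927 -0.10307436  0.08      ]]
tray [[0.65889108 0.28795557 0.042     ]
 [0.67125446 0.02089322 0.042     ]
 [0.42861883 0.01137322 0.042     ]
 [0.41132084 0.26934224 0.042     ]]
dial [[0.52944595 0.33442009 0.105     ]]
pixscale [[ 0.00253725 -0.00010819  0.        ]]
[(array([389, 216,  24,  24, 414], dtype=int32), array([399.95410628, 228.0942029 ])), (array([320, 246,   3,  32,  59], dtype=int32), array([320.57627119, 265.01694915])), (array([350, 260,  24,  24, 435], dtype=int32), array([361.36091954, 271.28505747])), (array([399, 262,  24,  24, 421], dtype=int32), array([410.13776722, 273.28978622]))]
```

View pics/crop1.png

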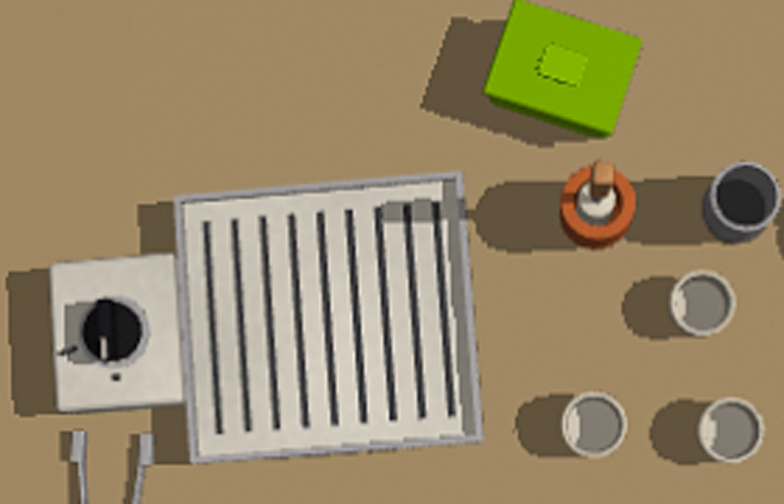

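The close-up shows the brush handle leaning slightly, with its top at about (365,179) in top-view pixels. The dial nose points toward the robot at the stud, and the ridge lies on the left (+y). I'll move to an overview pose.

{"name": "carry_out", "arguments": {"plan": [{"rot": [0, 0, -0.373], "xyz": [-0.21, -0.12, -0.12], "grip": 0}, {"rot": [0, 0, -0.373], "xyz": [-0.21, -0.12, -0.12], "grip": 0}, {"rot": [0, 0, -0.373], "xyz": [-0.21, -0.12, -0.12], "grip": 0}, {"rot": [0, 0, -0.373], "xyz": [-0.21, -0.12, -0.12], "grip": 0}, {"rot": [0, 0, -0.373], "xyz": [-0.21, -0.12, -0.12], "grip": 0}, {"rot": [0, 0, -0.373], "xyz": [-0.21, -0.12, -0.12], "grip": 0}, {"rot": [0, 0, -0.373], "xyz": [-0.21, -0.12, -0.12], "grip": 0}, {"rot": [0, 0, -0.373], "xyz": [-0.21, -0.12, -0.12], "grip": 0}]}}

```text
clock: 0.82
tool_pos: [0.3844, 0.3897, 0.3606]
eef_rot: [0.005, 1.0, -0.0, 0.002]
contact_force: [0.6, -0.0, -0.1]
opening: 0.998
finger_force: 0.0
```

```bash
python3 - <<'E'
from h import *
s=r.get_state(); print(s['clock'],s['tool_pos'],s['eef_rot'],s['q'])
print(rel([.46,0.1,.36],np.pi/2),rel([.47,-.15,.36],np.pi/2))
E
```

```text
0.8167 [0.38443216 0.38972989 0.36064901] [ 4.59569670e-03  9.99986354e-01 -1.03087024e-04  2.48228084e-03] [-0.66367891  0.46191421 -0.34267725  1.62262936  0.17502743  1.08426601
  0.50670518]
[array([-0.0782, -0.289 ,  0.0011]), array([-0.0002,  0.005 , -0.0092])] [array([-0.0905, -0.5389,  0.0012]), array([-0.0002,  0.005 , -0.0092])]
```

{"name": "carry_out", "arguments": {"plan": [{"rot": [0, 0, -0.009], "xyz": [-0.08, -0.29, 0], "grip": 0}, {"rot": [0, 0, -0.009], "xyz": [-0.08, -0.29, 0], "grip": 0}, {"rot": [0, 0, -0.009], "xyz": [-0.08, -0.29, 0], "grip": 0}, {"rot": [0, 0, -0.009], "xyz": [-0.08, -0.29, 0], "grip": 0}, {"rot": [0, 0, -0.009], "xyz": [-0.08, -0.29, 0], "grip": 0}, {"rot": [0, 0, -0.009], "xyz": [-0.08, -0.29, 0], "grip": 0}, {"rot": [0, 0, -0.009], "xyz": [-0.08, -0.29, 0], "grip": 0}, {"rot": [0, 0, -0.009], "xyz": [-0.08, -0.29, 0], "grip": 0}]}}

```text
clock: 1.48
tool_pos: [0.4605, 0.0969, 0.3579]
eef_rot: [-0.0, 1.0, -0.002, -0.001]
contact_force: [1.0, -0.1, -0.9]
opening: 0.996
finger_force: 0.0
```

{"name": "carry_out", "arguments": {"plan": [{"rot": [0, 0, 0], "xyz": [0, -0.2, 0], "grip": 0}, {"rot": [0, 0, 0], "xyz": [0, -0.2, 0], "grip": 0}, {"rot": [0, 0, 0], "xyz": [0, -0.2, 0], "grip": 0}, {"rot": [0, 0, 0], "xyz": [0, -0.2, 0], "grip": 0}, {"rot": [0, 0, 0], "xyz": [0, -0.2, 0], "grip": 0}, {"rot": [0, 0, 0], "xyz": [0, -0.2, 0], "grip": 0}, {"rot": [0, 0, 0], "xyz": [0, -0.2, 0], "grip": 0}, {"rot": [0, 0, 0], "xyz": [0, -0.2, 0], "grip": 0}]}}

```text
clock: 2.15
tool_pos: [0.4615, -0.0941, 0.3583]
eef_rot: [-0.006, 1.0, 0.001, -0.0]
contact_force: [-1.1, -0.3, -0.2]
opening: 1.001
finger_force: 0.0
```

```bash
python3 - <<'E'
from h import *
s=r.get_state(); print(s['clock'],s['tool_pos'],s['eef_rot'],s['q'])
im,c=snap('wrist','w1.png')
E
```

```text
2.15 [ 0.46153132 -0.09410073  0.35831869] [-5.74576415e-03  9.99983119e-01  8.19788612e-04 -2.75371773e-04] [ 0.28705897  0.34189164 -0.25815324  1.8290059   0.10101885  0.98419179
  1.56942961]
```

View pics/w1.png

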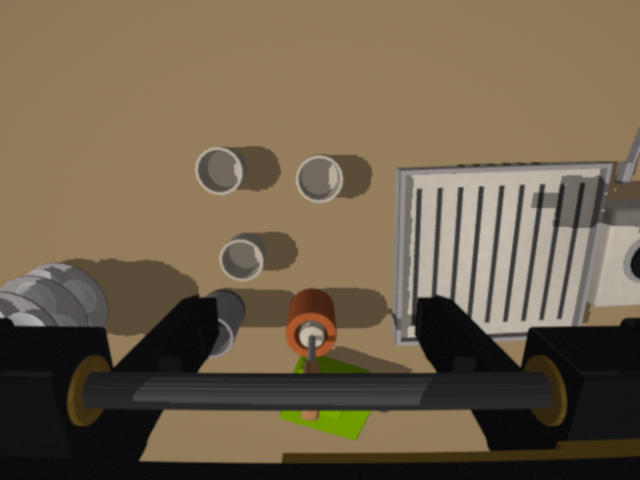

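The wrist view shows ramekins at (220,171), (320,179) and (242,259), the crock at (312,325) and the handle end at about (310,413), partly hidden by the gripper. I'll move outward for a clear view of the handle.

{"name": "carry_out", "arguments": {"plan": [{"rot": [0, 0, 0.01], "xyz": [-0.12, 0, 0], "grip": 0}, {"rot": [0, 0, 0.01], "xyz": [-0.12, 0, 0], "grip": 0}, {"rot": [0, 0, 0.01], "xyz": [-0.12, 0, 0], "grip": 0}, {"rot": [0, 0, 0.01], "xyz": [-0.12, 0, 0], "grip": 0}, {"rot": [0, 0, 0.01], "xyz": [-0.12, 0, 0], "grip": 0}, {"rot": [0, 0, 0.01], "xyz": [-0.12, 0, 0], "grip": 0}, {"rot": [0, 0, 0.01], "xyz": [-0.12, 0, 0], "grip": 0}]}}

```text
clock: 2.78
tool_pos: [0.5802, -0.094, 0.3588]
eef_rot: [-0.0, 1.0, 0.0, -0.001]
contact_force: [0.5, 0.0, 1.0]
opening: 0.999
finger_force: 0.0
```

```bash
python3 - <<'E'
from h import *
s=r.get_state(); print(s['clock'],s['tool_pos'],s['eef_rot'],s['q'])
im,c=snap('wrist','w2.png')
E
```

```text
2.7833 [ 0.58024269 -0.09399276  0.35880478] [-3.96394546e-04  9.99999780e-01  7.47494270e-05 -5.26939216e-04] [ 0.22055779  0.52110488 -0.23626526  1.50713268  0.12907475  1.12972902
  1.53082113]
```

View pics/w2.png

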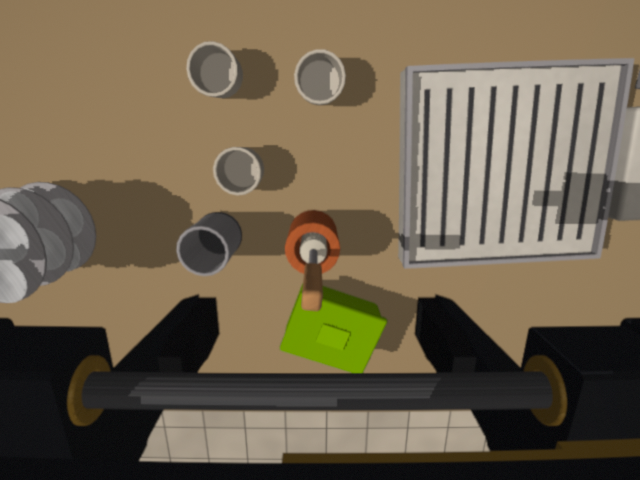

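The handle is now clear, running from (313,262) to about (312,303), with the crock mouth at (313,247), the jar mouth at (205,251) and the tray on the right. I'll zoom in on the handle and compute positions.

```bash
cat > m.py <<'E'
from h import *
E
python3 - <<'E'
from h import *
im=cv2.imread('pics/w2.png'); c=cam('wrist')
cv2.imwrite('pics/crop2.png',cv2.resize(im[195:325,165:365],None,fx=4,fy=4,interpolation=cv2.INTER_CUBIC))
ct=cam('top'); cs=cam('scene')
print('jar',plane(c,[(204,250)],.085),'crock',plane(c,[(313,246)],.08))
print('handle plane',plane(c,[(312,300)],.215),plane(ct,[(365.4,179)],.215))
print('tri',tri(c,(312,303),ct,(365.4,179)))
print('ram',plane(c,[(213,69),(320,76),(238,170)],.042))
print('tray',plane(c,[(404,68),(633,62),(601,258),(405,266)],.042))
h=cv2.cvtColor(im,cv2.COLOR_BGR2HSV)
for z in(.218,.15): print(z,plane(c,[(302,300),(321,300)],z))
E
```

```text
jar [[ 0.63916822 -0.22958849  0.085     ]] crock [[ 0.63564638 -0.09806709  0.08      ]]
handle plane [[ 0.6426537  -0.09769152  0.215     ]] [[ 0.64533811 -0.10165199  0.215     ]]
tri [ 0.64476454 -0.09961393  0.21706829]
ram [[ 0.43261962 -0.21381955  0.042     ]
 [ 0.44069053 -0.08979662  0.042     ]
 [ 0.5484619  -0.19151626  0.042     ]]
tray [[0.43166812 0.00740403 0.042     ]
 [0.41952981 0.28024833 0.042     ]
 [0.66455778 0.29516113 0.042     ]
 [0.67569325 0.02541462 0.042     ]]
0.218 [[ 0.64121426 -0.10624334  0.218     ]
 [ 0.64120793 -0.08991747  0.218     ]]
0.15 [[ 0.67394649 -0.10921186  0.15      ]
 [ 0.67393866 -0.08901485  0.15      ]]
```

View pics/crop2.png

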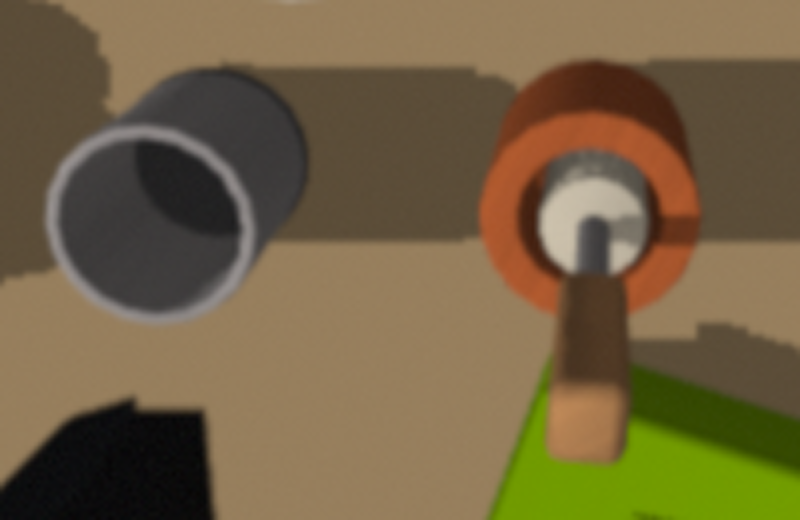

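{"name": "carry_out", "arguments": {"plan": [{"rot": [0, 0, 0], "xyz": [-0.04, -0.006, 0], "grip": 0}, {"rot": [0, 0, 0], "xyz": [-0.062, -0.006, 0], "grip": 0}, {"rot": [0, 0, 0], "xyz": [-0.062, -0.006, 0.03], "grip": 0}, {"rot": [0, 0, 0], "xyz": [-0.062, -0.006, 0.07], "grip": 0}, {"rot": [0, 0, 0], "xyz": [-0.062, -0.006, 0.11], "grip": 0}, {"rot": [0, 0, 0], "xyz": [-0.062, -0.006, 0.145], "grip": 0}, {"rot": [0, 0, 0], "xyz": [-0.062, -0.006, 0.17], "grip": 0}, {"rot": [0, 0, 0], "xyz": [-0.062, -0.006, 0.185], "grip": 0}]}}

```text
clock: 3.5
tool_pos: [0.6406, -0.101, 0.1709]
eef_rot: [0.0, 1.0, 0.0, -0.003]
contact_force: [0.0, -0.6, -0.3]
opening: 1.003
finger_force: 0.0
```

{"name": "carry_out", "arguments": {"plan": [{"rot": [0, 0, 0], "xyz": [0, 0, 0], "grip": 150}, {"rot": [0, 0, 0], "xyz": [0, 0, 0], "grip": 255}, {"rot": [0, 0, 0], "xyz": [0, 0, 0], "grip": 255}, {"rot": [0, 0, 0], "xyz": [0, 0, 0], "grip": 255}, {"rot": [0, 0, 0], "xyz": [0, 0, 0], "grip": 255}, {"rot": [0, 0, 0], "xyz": [0, 0, 0], "grip": 255}, {"rot": [0, 0, 0], "xyz": [0, 0, 0], "grip": 255}, {"rot": [0, 0, 0], "xyz": [0, 0, 0], "grip": 255}], "squeeze": 25}}

```text
clock: 4.17
tool_pos: [0.6436, -0.1011, 0.1741]
eef_rot: [0.0, 1.0, -0.0, 0.0]
contact_force: [0.1, 0.5, -0.9]
opening: 0.419
finger_force: 0.0
```

```bash
python3 - <<'E'
from h import *
s=r.get_state(); print(s['clock'],s['tool_pos'],s['eef_rot'],s['opening'],s['finger_force'],s['contact_force'])
im,c=snap('scene','s1.png'); 
cv2.imwrite('pics/s1c.png',cv2.resize(im[130:290,180:400],None,fx=3.5,fy=3.5,interpolation=cv2.INTER_CUBIC))
E
```

```text
4.1667 [ 0.64356444 -0.10108398  0.17409715] [ 4.06043112e-04  9.99999866e-01 -8.44861355e-07  3.21253922e-04] 0.4188322310356454 0.0 [ 0.14767083  0.53716752 -0.89315833]
```

View pics/s1c.png

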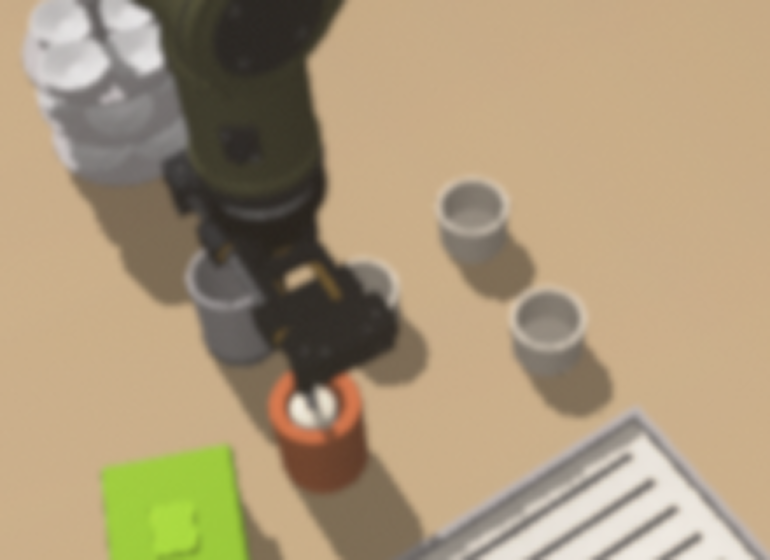

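The gripper is over the handle and still closing. I'll keep closing.

{"name": "carry_out", "arguments": {"plan": [{"rot": [0, 0, 0], "xyz": [0, 0, 0], "grip": 255}, {"rot": [0, 0, 0], "xyz": [0, 0, 0], "grip": 255}, {"rot": [0, 0, 0], "xyz": [0, 0, 0], "grip": 255}, {"rot": [0, 0, 0], "xyz": [0, 0, 0], "grip": 255}, {"rot": [0, 0, 0], "xyz": [0, 0, 0], "grip": 255}, {"rot": [0, 0, 0], "xyz": [0, 0, 0], "grip": 255}, {"rot": [0, 0, 0], "xyz": [0, 0, 0], "grip": 255}, {"rot": [0, 0, 0], "xyz": [0, 0, 0], "grip": 255}]}}

```text
clock: 4.88
tool_pos: [0.6433, -0.101, 0.1736]
eef_rot: [0.0, 1.0, 0.0, -0.0]
contact_force: [-0.3, -0.5, -0.8]
opening: 0.201
finger_force: 25.0
```

{"name": "carry_out", "arguments": {"plan": [{"rot": [0, 0, 0], "xyz": [0, 0, -0.02], "grip": 255}, {"rot": [0, 0, 0], "xyz": [0, 0, -0.05], "grip": 255}, {"rot": [0, 0, 0], "xyz": [0, 0, -0.08], "grip": 255}, {"rot": [0, 0, 0], "xyz": [0, 0, -0.11], "grip": 255}, {"rot": [0, 0, 0], "xyz": [0, 0, -0.13], "grip": 255}, {"rot": [0, 0, 0], "xyz": [0, 0, -0.135], "grip": 255}, {"rot": [0, 0, 0], "xyz": [0, 0, -0.135], "grip": 255}, {"rot": [0, 0, 0], "xyz": [0, 0, -0.135], "grip": 255}]}}

```text
clock: 5.55
tool_pos: [0.6426, -0.1011, 0.3074]
eef_rot: [0.0, 1.0, 0.0, -0.001]
contact_force: [-0.4, -0.6, -1.6]
opening: 0.205
finger_force: 25.0
```

```bash
python3 - <<'E'
from h import *
s=r.get_state(); print(s['clock'],s['tool_pos'],s['eef_rot'],s['opening'],s['finger_force'],s['contact_force'])
im,c=snap('scene'); it,_=snap('top')
a=cv2.resize(im[130:290,180:400],None,fx=3,fy=3); b=cv2.resize(it[120:300,330:450],None,fx=2.667,fy=2.667)
w,_=snap('wrist')
cv2.imwrite('pics/s2c.png',np.hstack([cv2.resize(a,(400,290)),cv2.resize(w,(387,290))]))
E
```

```text
5.55 [ 0.64263634 -0.10110197  0.30736147] [ 3.59431828e-04  9.99999366e-01  3.12941058e-05 -1.06682913e-03] 0.20485171841192792 24.961358257569373 [-0.44452807 -0.58013096 -1.6121066 ]
```

View pics/s2c.png

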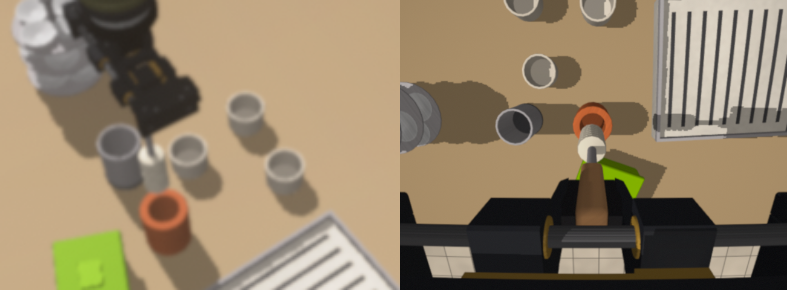

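The brush is held in the gripper and out of the crock, hanging nearly straight. I'll check the tilt and the jar position numerically.

```bash
python3 - <<'E'
from h import *
w,c=snap('wrist','w3.png'); s=r.get_state(); t,_=snap('top')
# expected pixels if the brush hangs straight
g=s['tool_pos']+[0,0,.019]
for d in(.110,.185): print('exp',d,proj(c,g-[0,0,d]))
hsv=cv2.cvtColor(w,cv2.COLOR_BGR2HSV)
m=((hsv[...,1]<60)&(hsv[...,2]>120)).astype(np.uint8)
n,l,st,ce=cv2.connectedComponentsWithStats(m[:310]); print([(st[i],ce[i].round()) for i in range(1,n) if st[i][4]>60])
# jar: circle fit on grayscale
for nm,im,cc,z,roi in(('w',w,c,.085,(160,150,260,260)),('t',t,cam('top'),.085,(396,172,436,210))):
    x0,y0,x1,y1=roi; g2=cv2.resize(im[y0:y1,x0:x1],None,fx=4,fy=4,interpolation=cv2.INTER_CUBIC)
    h2=cv2.cvtColor(g2,cv2.COLOR_BGR2HSV); mm=(h2[...,1]<60).astype(np.uint8)*255
    br=((h2[...,1]<60)&(h2[...,2]>115)).astype(np.uint8)
    for q,k in((mm,'all'),(br,'rim')):
        co,_=cv2.findContours(q,cv2.RETR_EXTERNAL,cv2.CHAIN_APPROX_NONE); k0=max(co,key=cv2.contourArea) if co else None
        if k0 is not None and len(k0)>5:
            e=cv2.fitEllipse(k0); p=(x0+e[0][0]/4,y0+e[0][1]/4); print(nm,k,p,np.array(e[1])/4,plane(cc,[p],z))
cv2.imwrite('pics/w3c.png',cv2.resize(w[140:300,140:380],None,fx=3.3,fy=3.3,interpolation=cv2.INTER_CUBIC))
E
```

```text
exp 0.11 [[315.52353379 251.4647846 ]]
exp 0.185 [[315.73090939 224.96331721]]
[(array([ 172,    0,   58,   30, 1049], dtype=int32), array([203.,  12.])), (array([ 297,    0,   61,   40, 1801], dtype=int32), array([327.,  16.])), (array([  416,     0,   224,   235, 40088], dtype=int32), array([525., 110.])), (array([ 202,   89,   56,   58, 1955], dtype=int32), array([233., 118.])), (array([  0, 135,  22,  11, 159], dtype=int32), array([ 10., 140.])), (array([ 19, 156,  17,  23,  67], dtype=int32), array([ 28., 167.])), (array([157, 179,  63,  62, 697], dtype=int32), array([187., 209.])), (array([  0, 195,  11,  23,  75], dtype=int32), array([  5., 206.])), (array([ 294,  206,   47,   63, 1637], dtype=int32), array([315., 239.]))]
w all (196.66233825683594, 205.27341842651367) [63.44221497 80.46028137] [[ 0.63550223 -0.22227903  0.085     ]]
w rim (188.86361122131348, 209.9220733642578) [57.76368332 64.21437836] [[ 0.64028143 -0.23076995  0.085     ]]
t all (417.83729553222656, 189.43416595458984) [19.5842762  35.63057327] [[ 0.63791401 -0.23862544  0.085     ]]
t rim (416.3477039337158, 189.9443531036377) [23.38568115 24.3025074 ] [[ 0.63671187 -0.23480316  0.085     ]]
```

View pics/w3c.png

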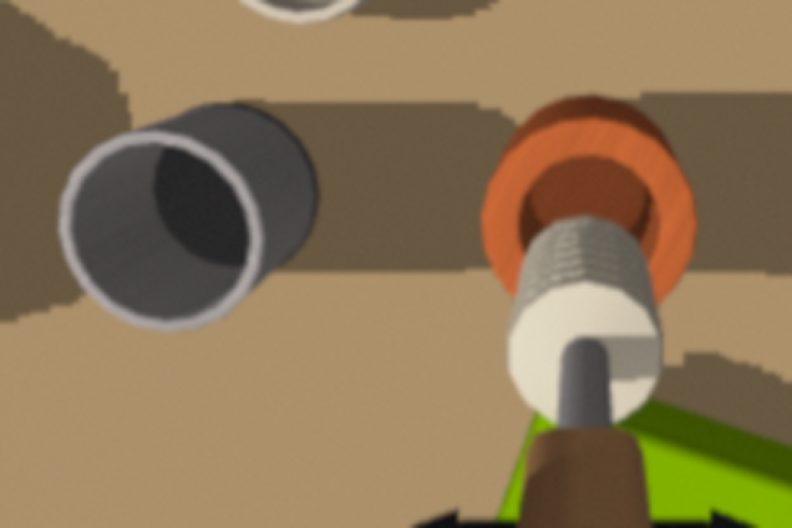

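{"name": "carry_out", "arguments": {"plan": [{"rot": [0, 0, 0], "xyz": [-0.002, -0.035, 0], "grip": 255}, {"rot": [0, 0, 0], "xyz": [-0.002, -0.07, 0], "grip": 255}, {"rot": [0, 0, 0], "xyz": [-0.002, -0.105, 0], "grip": 255}, {"rot": [0, 0, 0], "xyz": [-0.002, -0.127, 0], "grip": 255}, {"rot": [0, 0, 0], "xyz": [-0.002, -0.133, 0], "grip": 255}, {"rot": [0, 0, 0], "xyz": [-0.002, -0.133, 0], "grip": 255}, {"rot": [0, 0, 0], "xyz": [-0.002, -0.133, 0], "grip": 255}, {"rot": [0, 0, 0], "xyz": [-0.002, -0.133, 0.03], "grip": 255}]}}

```text
clock: 6.47
tool_pos: [0.6497, -0.2318, 0.2842]
eef_rot: [-0.001, 1.0, -0.0, 0.006]
contact_force: [0.8, 0.7, -0.8]
opening: 0.204
finger_force: 25.0
```

```bash
python3 - <<'E'
from h import *
s=r.get_state(); print(s['clock'],s['tool_pos'],s['eef_rot'],s['opening'],s['finger_force'],s['contact_force'])
a,_=snap('wrist'); b,_=snap('scene')
a=cv2.resize(a[150:330,150:390],(400,300),interpolation=cv2.INTER_CUBIC); b=cv2.resize(b[150:270,190:350],(400,300),interpolation=cv2.INTER_CUBIC)
cv2.imwrite('pics/j1.png',np.hstack([a,b]))
E
```

```text
6.4667 [ 0.6496819  -0.23183655  0.28424895] [-9.36182252e-04  9.99980044e-01 -3.35059112e-04  6.23888227e-03] 0.20407749511462045 24.960876361001283 [ 0.78890118  0.67975089 -0.78330285]
```

View pics/j1.png

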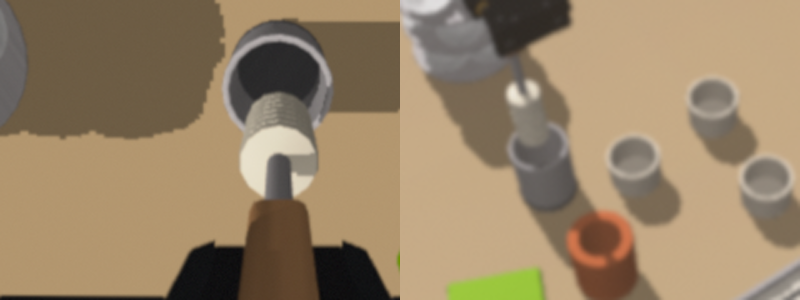

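The head is entering the jar mouth, aligned in both views. I'll descend slowly.

{"name": "carry_out", "arguments": {"plan": [{"rot": [0, 0, 0], "xyz": [0, 0, 0], "grip": 255}, {"rot": [0, 0, 0], "xyz": [0, 0, 0], "grip": 255}, {"rot": [0, 0, 0], "xyz": [0, 0, 0.015], "grip": 255}, {"rot": [0, 0, 0], "xyz": [0, 0, 0.03], "grip": 255}, {"rot": [0, 0, 0], "xyz": [0, 0, 0.045], "grip": 255}, {"rot": [0, 0, 0], "xyz": [0, 0, 0.06], "grip": 255}, {"rot": [0, 0, 0], "xyz": [0, 0, 0.06], "grip": 255}, {"rot": [0, 0, 0], "xyz": [0, 0, 0.06], "grip": 255}]}}

```text
clock: 7.23
tool_pos: [0.6456, -0.2336, 0.2193]
eef_rot: [0.0, 1.0, 0.0, 0.0]
contact_force: [0.6, 1.4, -0.2]
opening: 0.201
finger_force: 25.0
```

```bash
python3 - <<'E'
from h import *
s=r.get_state(); print(s['clock'],s['tool_pos'],s['eef_rot'],s['opening'],s['contact_force'],s['moment'])
a,c=snap('wrist')
g=s['tool_pos']+[0,0,.019]
print(proj(c,[g-[0,0,.11],[.6395,-.232,.085]]))
a=cv2.resize(a[100:300,200:440],(720,600),interpolation=cv2.INTER_CUBIC)
cv2.imwrite('pics/j2.png',a)
E
```

```text
7.2333 [ 0.64561396 -0.23363764  0.21934276] [1.36522781e-04 9.99999976e-01 1.18702512e-04 1.20474718e-04] 0.2014064733811722 [ 0.64848376  1.37371221 -0.20152705] [ 0.01250911 -0.01110994 -0.01526986]
[[315.52345028 250.54673838]
 [317.73598121 226.04835108]]
```

View pics/j2.png

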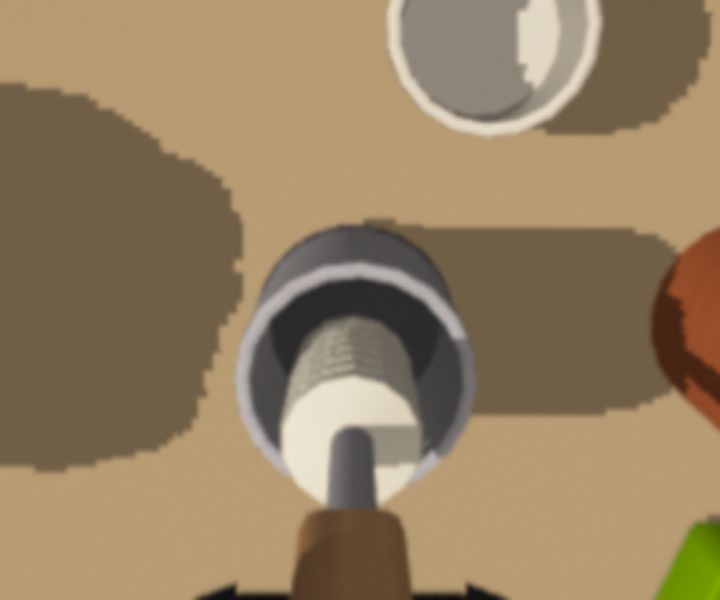

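The head is inside the jar, whose rim centre is at (318,227), with the head about 4 mm off in +X. I'll shift it and go to the bottom.

{"name": "carry_out", "arguments": {"plan": [{"rot": [0, 0, 0], "xyz": [0.003, 0.001, 0], "grip": 255}, {"rot": [0, 0, 0], "xyz": [0.003, 0.001, 0.015], "grip": 255}, {"rot": [0, 0, 0], "xyz": [0.003, 0.001, 0.028], "grip": 255}, {"rot": [0, 0, 0], "xyz": [0.003, 0.001, 0.038], "grip": 255}, {"rot": [0, 0, 0], "xyz": [0.003, 0.001, 0.043], "grip": 255}, {"rot": [0, 0, 0], "xyz": [0.003, 0.001, 0.045], "grip": 255}, {"rot": [0, 0, 0], "xyz": [0.003, 0.001, 0.045], "grip": 255}, {"rot": [0, 0, 0], "xyz": [0.003, 0.001, 0.045], "grip": 255}]}}

```text
clock: 7.95
tool_pos: [0.6428, -0.2331, 0.1744]
eef_rot: [0.0, 1.0, -0.0, 0.001]
contact_force: [-0.6, -0.0, -0.3]
opening: 0.205
finger_force: 25.0
```

{"name": "carry_out", "arguments": {"plan": [{"rot": [0, 0, 0], "xyz": [0, 0, 0.001], "grip": 255}, {"rot": [0, 0, 0], "xyz": [0, 0, 0.002], "grip": 255}, {"rot": [0, 0, 0], "xyz": [0, 0, 0.003], "grip": 255}, {"rot": [0, 0, 0], "xyz": [0, 0, 0.003], "grip": 255}]}}

```text
clock: 8.28
tool_pos: [0.6422, -0.233, 0.1707]
eef_rot: [0.0, 1.0, 0.0, -0.0]
contact_force: [-0.1, 0.6, -1.0]
opening: 0.199
finger_force: 25.0
```

{"name": "carry_out", "arguments": {"plan": [{"rot": [0, 0, 0], "xyz": [0, 0, 0.001], "grip": 255}, {"rot": [0, 0, 0], "xyz": [0, 0, 0.002], "grip": 255}, {"rot": [0, 0, 0], "xyz": [0, 0, 0.002], "grip": 255}, {"rot": [0, 0, 0], "xyz": [0, 0, 0.002], "grip": 255}]}}

```text
clock: 8.62
tool_pos: [0.6429, -0.233, 0.1705]
eef_rot: [0.0, 1.0, -0.0, 0.001]
contact_force: [-1.3, 0.2, 7.7]
opening: 0.202
finger_force: 25.0
```

{"name": "carry_out", "arguments": {"plan": [{"rot": [0, 0, 0], "xyz": [0, 0, -0.02], "grip": 255}, {"rot": [0, 0, 0], "xyz": [0, 0, -0.045], "grip": 255}, {"rot": [0, 0, 0], "xyz": [0, 0, -0.065], "grip": 255}, {"rot": [0, 0, 0], "xyz": [0, 0, -0.073], "grip": 255}, {"rot": [0, 0, 0], "xyz": [0, 0, -0.073], "grip": 255}, {"rot": [0, 0, 0], "xyz": [0, 0, -0.073], "grip": 255}]}}

```text
clock: 9.12
tool_pos: [0.642, -0.233, 0.2411]
eef_rot: [0.0, 1.0, 0.0, -0.0]
contact_force: [-0.2, -0.3, -1.8]
opening: 0.205
finger_force: 25.0
```

{"name": "carry_out", "arguments": {"plan": [{"rot": [0, 0, 0], "xyz": [0, 0, 0.02], "grip": 255}, {"rot": [0, 0, 0], "xyz": [0, 0, 0.04], "grip": 255}, {"rot": [0, 0, 0], "xyz": [0, 0, 0.055], "grip": 255}, {"rot": [0, 0, 0], "xyz": [0, 0, 0.066], "grip": 255}, {"rot": [0, 0, 0], "xyz": [0, 0, 0.071], "grip": 255}, {"rot": [0, 0, 0], "xyz": [0, 0, 0.073], "grip": 255}, {"rot": [0, 0, 0], "xyz": [0, 0, 0.073], "grip": 255}, {"rot": [0, 0, 0], "xyz": [0, 0, 0.073], "grip": 255}]}}

```text
clock: 9.78
tool_pos: [0.6427, -0.2325, 0.1697]
eef_rot: [0.0, 1.0, 0.0, 0.0]
contact_force: [-1.5, 1.9, 7.6]
opening: 0.202
finger_force: 25.0
```

{"name": "carry_out", "arguments": {"plan": [{"rot": [0, 0, 0], "xyz": [0, 0, -0.02], "grip": 255}, {"rot": [0, 0, 0], "xyz": [0, 0, -0.045], "grip": 255}, {"rot": [0, 0, 0], "xyz": [0, 0, -0.065], "grip": 255}, {"rot": [0, 0, 0], "xyz": [0, 0, -0.073], "grip": 255}, {"rot": [0, 0, 0], "xyz": [0, 0, -0.073], "grip": 255}, {"rot": [0, 0, 0], "xyz": [0, 0, -0.073], "grip": 255}]}}

```text
clock: 10.28
tool_pos: [0.6418, -0.233, 0.2407]
eef_rot: [0.0, 1.0, 0.0, -0.001]
contact_force: [-0.2, -0.1, -1.1]
opening: 0.2
finger_force: 25.0
```

{"name": "carry_out", "arguments": {"plan": [{"rot": [0, 0, 0], "xyz": [0, 0, 0.02], "grip": 255}, {"rot": [0, 0, 0], "xyz": [0, 0, 0.04], "grip": 255}, {"rot": [0, 0, 0], "xyz": [0, 0, 0.055], "grip": 255}, {"rot": [0, 0, 0], "xyz": [0, 0, 0.066], "grip": 255}, {"rot": [0, 0, 0], "xyz": [0, 0, 0.071], "grip": 255}, {"rot": [0, 0, 0], "xyz": [0, 0, 0.073], "grip": 255}, {"rot": [0, 0, 0], "xyz": [0, 0, 0.073], "grip": 255}, {"rot": [0, 0, 0], "xyz": [0, 0, 0.073], "grip": 255}]}}

```text
clock: 10.95
tool_pos: [0.6424, -0.2324, 0.1693]
eef_rot: [0.0, 1.0, 0.0, 0.0]
contact_force: [-1.9, 1.3, 6.6]
opening: 0.208
finger_force: 25.0
```

{"name": "carry_out", "arguments": {"plan": [{"rot": [0, 0, 0], "xyz": [0, 0, -0.02], "grip": 255}, {"rot": [0, 0, 0], "xyz": [0, 0, -0.045], "grip": 255}, {"rot": [0, 0, 0], "xyz": [0, 0, -0.065], "grip": 255}, {"rot": [0, 0, 0], "xyz": [0, 0, -0.073], "grip": 255}, {"rot": [0, 0, 0], "xyz": [0, 0, -0.073], "grip": 255}, {"rot": [0, 0, 0], "xyz": [0, 0, -0.073], "grip": 255}]}}

```text
clock: 11.45
tool_pos: [0.6418, -0.233, 0.2407]
eef_rot: [0.0, 1.0, 0.0, -0.001]
contact_force: [-0.8, -0.4, -1.5]
opening: 0.203
finger_force: 25.0
```

{"name": "carry_out", "arguments": {"plan": [{"rot": [0, 0, 0], "xyz": [0, 0, -0.02], "grip": 255}, {"rot": [0, 0, 0], "xyz": [0, 0, -0.045], "grip": 255}, {"rot": [0, 0, 0], "xyz": [0, 0, -0.06], "grip": 255}, {"rot": [0, 0, 0], "xyz": [0, 0, -0.067], "grip": 255}, {"rot": [0, 0, 0], "xyz": [0, 0, -0.067], "grip": 255}, {"rot": [0, 0, 0], "xyz": [0, 0, -0.067], "grip": 255}]}}

```text
clock: 11.95
tool_pos: [0.6415, -0.2329, 0.3069]
eef_rot: [0.0, 1.0, 0.0, -0.001]
contact_force: [0.5, 0.1, -0.8]
opening: 0.201
finger_force: 25.0
```

```bash
python3 - <<'E'
from h import *
s=r.get_state(); print(s['clock'],s['tool_pos'],s['eef_rot'],s['opening'])
a,c=snap('wrist','w4.png'); g=s['tool_pos']+[0,0,.019]
print(proj(c,[g-[0,0,.11],[.6355,-.099,.08]]))
m=cv2.inRange(cv2.cvtColor(a,cv2.COLOR_BGR2HSV),(5,150,90),(14,255,255)); m[:, :320]=0
n,l,st,ce=cv2.connectedComponentsWithStats(m); print([(st[i],ce[i].round(1)) for i in range(1,n) if st[i][4]>100])
co,_=cv2.findContours(m,cv2.RETR_EXTERNAL,cv2.CHAIN_APPROX_NONE); e=cv2.fitEllipse(max(co,key=cv2.contourArea)); print(e,plane(c,[e[0]],.08))
h=cv2.cvtColor(a,cv2.COLOR_BGR2HSV); m=((h[...,1]<50)&(h[...,2]>190)).astype(np.uint8); m[:200]=0;m[300:]=0;m[:,:270]=0;m[:,370:]=0
n,l,st,ce=cv2.connectedComponentsWithStats(m); print([(st[i],ce[i].round(1)) for i in range(1,n) if st[i][4]>100])
E
```

```text
11.95 [ 0.64152765 -0.23289101  0.30687067] [ 3.23872997e-04  9.99998970e-01  3.61968377e-04 -1.35045094e-03] 0.20052860102925832
[[315.45906231 250.91820715]
 [445.40123632 204.67189284]]
[(array([ 399,  170,   78,   70, 3028], dtype=int32), array([437.9, 202.8]))]
((437.9218444824219, 203.75157165527344), (64.80134582519531, 79.91646575927734), 114.34943389892578) [[ 0.63455723 -0.10688155  0.08      ]]
[(array([294, 221,  44,  41, 839], dtype=int32), array([310.7, 235.8]))]
```

{"name": "carry_out", "arguments": {"plan": [{"rot": [0, 0, 0], "xyz": [0, 0.035, 0], "grip": 255}, {"rot": [0, 0, 0], "xyz": [0, 0.07, 0], "grip": 255}, {"rot": [0, 0, 0], "xyz": [0, 0.105, 0], "grip": 255}, {"rot": [0, 0, 0], "xyz": [0, 0.126, 0], "grip": 255}, {"rot": [0, 0, 0], "xyz": [0, 0.132, 0], "grip": 255}, {"rot": [0, 0, 0], "xyz": [0, 0.132, 0], "grip": 255}, {"rot": [0, 0, 0], "xyz": [0, 0.132, 0], "grip": 255}, {"rot": [0, 0, 0], "xyz": [0, 0.132, 0.03], "grip": 255}]}}

```text
clock: 12.67
tool_pos: [0.646, -0.1044, 0.2833]
eef_rot: [0.002, 1.0, -0.002, 0.006]
contact_force: [1.4, 0.4, -1.3]
opening: 0.204
finger_force: 25.0
```

{"name": "carry_out", "arguments": {"plan": [{"rot": [0, 0, 0], "xyz": [0, 0, 0.015], "grip": 255}, {"rot": [0, 0, 0], "xyz": [0, 0, 0.025], "grip": 255}, {"rot": [0, 0, 0], "xyz": [0, 0, 0.035], "grip": 255}, {"rot": [0, 0, 0], "xyz": [0, 0, 0.045], "grip": 255}, {"rot": [0, 0, 0], "xyz": [0, 0, 0.045], "grip": 255}]}}

```text
clock: 13.08
tool_pos: [0.6425, -0.1014, 0.2321]
eef_rot: [0.001, 1.0, 0.0, -0.0]
contact_force: [1.3, 1.3, -1.8]
opening: 0.202
finger_force: 25.0
```

Head end is about 16 mm into the crock with no contact. Continuing down.

{"name": "carry_out", "arguments": {"plan": [{"rot": [0, 0, 0], "xyz": [0, 0, 0.015], "grip": 255}, {"rot": [0, 0, 0], "xyz": [0, 0, 0.03], "grip": 255}, {"rot": [0, 0, 0], "xyz": [0, 0, 0.042], "grip": 255}, {"rot": [0, 0, 0], "xyz": [0, 0, 0.052], "grip": 255}, {"rot": [0, 0, 0], "xyz": [0, 0, 0.057], "grip": 255}, {"rot": [0, 0, 0], "xyz": [0, 0, 0.057], "grip": 255}, {"rot": [0, 0, 0], "xyz": [0, 0, 0.057], "grip": 255}]}}

```text
clock: 13.67
tool_pos: [0.6426, -0.1011, 0.1769]
eef_rot: [0.0, 1.0, -0.0, 0.0]
contact_force: [0.8, 0.5, -1.2]
opening: 0.202
finger_force: 25.0
```

{"name": "carry_out", "arguments": {"plan": [{"rot": [0, 0, 0], "xyz": [0, 0, 0.002], "grip": 255}, {"rot": [0, 0, 0], "xyz": [0, 0, 0.004], "grip": 255}, {"rot": [0, 0, 0], "xyz": [0, 0, 0.004], "grip": 255}, {"rot": [0, 0, 0], "xyz": [0, 0, 0.004], "grip": 140}, {"rot": [0, 0, 0], "xyz": [0, 0, 0.004], "grip": 100}, {"rot": [0, 0, 0], "xyz": [0, 0, 0.004], "grip": 60}, {"rot": [0, 0, 0], "xyz": [0, 0, 0.004], "grip": 0}, {"rot": [0, 0, 0], "xyz": [0, 0, 0.004], "grip": 0}]}}

```text
clock: 14.33
tool_pos: [0.6424, -0.1011, 0.1728]
eef_rot: [0.0, 1.0, -0.0, -0.0]
contact_force: [-0.0, -0.2, 0.2]
opening: 0.556
finger_force: 0.0
```

{"name": "carry_out", "arguments": {"plan": [{"rot": [0, 0, 0], "xyz": [0, 0, 0.004], "grip": 0}, {"rot": [0, 0, 0], "xyz": [0, 0, 0.004], "grip": 0}, {"rot": [0, 0, 0], "xyz": [0, 0, 0.004], "grip": 0}, {"rot": [0, 0, 0], "xyz": [0, 0, 0.004], "grip": 0}, {"rot": [0, 0, 0], "xyz": [0, 0, 0.004], "grip": 0}]}}

```text
clock: 14.75
tool_pos: [0.6424, -0.101, 0.1687]
eef_rot: [0.0, 1.0, 0.0, 0.0]
contact_force: [0.1, -0.2, 1.0]
opening: 0.936
finger_force: 0.0
```

{"name": "carry_out", "arguments": {"plan": [{"rot": [0, 0, 0], "xyz": [0, 0, -0.02], "grip": 0}, {"rot": [0, 0, 0], "xyz": [0, 0, -0.05], "grip": 0}, {"rot": [0, 0, 0], "xyz": [0, 0, -0.08], "grip": 0}, {"rot": [0, 0, 0], "xyz": [0, 0, -0.11], "grip": 0}, {"rot": [0, 0, 0], "xyz": [0, 0, -0.13], "grip": 0}, {"rot": [0, 0, 0], "xyz": [0, 0, -0.13], "grip": 0}, {"rot": [0, 0, 0], "xyz": [0, 0, -0.13], "grip": 0}]}}

```text
clock: 15.33
tool_pos: [0.6429, -0.1011, 0.2998]
eef_rot: [0.0, 1.0, -0.0, 0.001]
contact_force: [-0.2, 1.1, -0.3]
opening: 0.999
finger_force: 0.0
```

```bash
cat > look.py <<'E'
from h import *
s=r.get_state(); print(s['clock'],s['tool_pos'],s['eef_rot'],s['q'])
w,c=snap('wrist'); t,ct=snap('top')
def fit(im,cc,z,dia,name,smax=70,vmin=150):
    h=cv2.cvtColor(cv2.resize(im,None,fx=3,fy=3,interpolation=cv2.INTER_CUBIC),cv2.COLOR_BGR2HSV)
    m=((h[...,1]<smax)&(h[...,2]>vmin)).astype(np.uint8)
    co,_=cv2.findContours(m,cv2.RETR_EXTERNAL,cv2.CHAIN_APPROX_NONE)
    for k in co:
        if len(k)<60: continue
        e=cv2.fitEllipse(k); p=(np.array(e[0])-1)/3
        P=plane(cc,[p],z)[0]; L=plane(cc,[p+[1,0]],z)[0]-P; mm=np.linalg.norm(L)
        d=np.array(e[1])/3*mm
        if abs(d-dia).max()<.01: print(name,p.round(1),P.round(4),d.round(3))
for im,cc,n in((w,c,'W'),(t,ct,'T')):
    fit(im,cc,.042,.06,n+'ram',vmin=100); fit(im,cc,.085,.064,n+'jar',60,115)
E
python3 look.py
```

```text
15.3333 [ 0.64294437 -0.10108497  0.29984622] [ 4.20993351e-04  9.99999040e-01 -1.15856919e-04  1.31478048e-03] [ 0.20221916  0.6669583  -0.223567    1.4035188   0.15584967  1.08571481
  1.52262575]
Wram [228.  114.8] [ 0.5492 -0.1926  0.042 ] [0.059 0.064]
Wjar [185.8 209. ] [ 0.64   -0.2316  0.085 ] [0.059 0.066]
Tjar [415.9 189.5] [ 0.6377 -0.2338  0.085 ] [0.059 0.061]
```

{"name": "carry_out", "arguments": {"plan": [{"rot": [0, 0, 0], "xyz": [0.004, -0.035, 0], "grip": 0}, {"rot": [0, 0, 0], "xyz": [0.004, -0.07, 0], "grip": 0}, {"rot": [0, 0, 0], "xyz": [0.004, -0.105, 0], "grip": 0}, {"rot": [0, 0, 0], "xyz": [0.004, -0.126, 0], "grip": 0}, {"rot": [0, 0, 0], "xyz": [0.004, -0.131, 0], "grip": 0}, {"rot": [0, 0, 0], "xyz": [0.004, -0.131, 0.03], "grip": 0}, {"rot": [0, 0, 0], "xyz": [0.004, -0.131, 0.06], "grip": 0}, {"rot": [0, 0, 0], "xyz": [0.004, -0.131, 0.09], "grip": 0}]}}

```text
clock: 16.1
tool_pos: [0.638, -0.2303, 0.2067]
eef_rot: [-0.0, 1.0, 0.001, -0.0]
contact_force: [1.3, -0.5, -0.8]
opening: 1.003
finger_force: 0.0
```

{"name": "carry_out", "arguments": {"plan": [{"rot": [0, 0, 0], "xyz": [0, 0, 0.03], "grip": 0}, {"rot": [0, 0, 0], "xyz": [0, 0, 0.06], "grip": 0}, {"rot": [0, 0, 0], "xyz": [0, 0, 0.075], "grip": 0}, {"rot": [0, 0, 0], "xyz": [0, 0, 0.075], "grip": 0}, {"rot": [0, 0, 0], "xyz": [0, 0, 0.075], "grip": 0}]}}

```text
clock: 16.52
tool_pos: [0.6375, -0.2303, 0.1322]
eef_rot: [-0.0, 1.0, 0.001, -0.002]
contact_force: [0.4, -0.3, -0.3]
opening: 0.999
finger_force: 0.0
```

```bash
python3 look.py; python3 - <<'E'
from h import *
a,c=snap('wrist'); print(proj(c,[[.639,-.2325,.085]]))
a=cv2.resize(a[100:360,160:480],(480,390)); b,_=snap('scene'); b=cv2.resize(b[130:290,180:310],(317,390))
cv2.imwrite('pics/k1.png',np.hstack([a,b]))
E
```

```text
16.5167 [ 0.63754676 -0.23030066  0.13222958] [-3.29412315e-04  9.99998254e-01  1.04227535e-03 -1.51533739e-03] [ 0.38053248  0.88806385 -0.2000713   1.47398814  0.21392496  0.80444619
  1.67466222]
Wram [376.1 112.4] [ 0.5487 -0.1933  0.042 ] [0.059 0.063]
Wjar [310.3 275.6] [ 0.638  -0.2331  0.085 ] [0.059 0.063]
Tram [361.6 271.2] [ 0.438  -0.0923  0.042 ] [0.06 0.06]
Tram [400.3 227.8] [ 0.5463 -0.1949  0.042 ] [0.06  0.061]
Tjar [361.6 271.2] [ 0.4371 -0.0908  0.085 ] [0.057 0.058]
Tjar [400.3 227.8] [ 0.5424 -0.1906  0.085 ] [0.058 0.058]
[[313.47096364 272.3127591 ]]
```

View pics/k1.png

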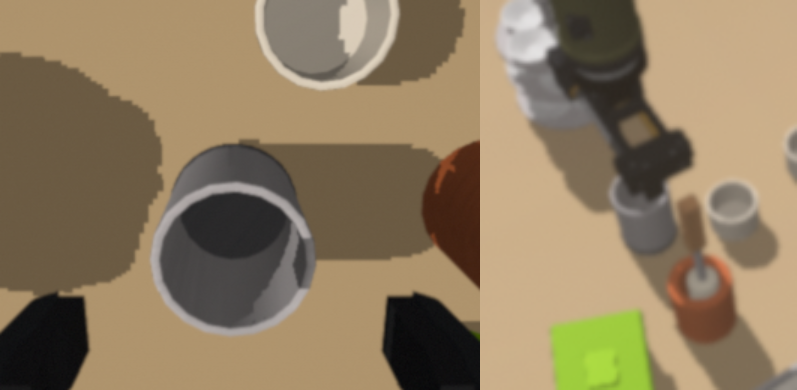

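The brush stands in the crock and the jar sits between the open fingers (mouth at about (310,276)). I'll descend and grip the jar.

{"name": "carry_out", "arguments": {"plan": [{"rot": [0, 0, 0], "xyz": [0, -0.0025, 0], "grip": 0}, {"rot": [0, 0, 0], "xyz": [0, -0.0025, 0.03], "grip": 0}, {"rot": [0, 0, 0], "xyz": [0, -0.0025, 0.06], "grip": 0}, {"rot": [0, 0, 0], "xyz": [0, -0.0025, 0.08], "grip": 0}, {"rot": [0, 0, 0], "xyz": [0, -0.0025, 0.087], "grip": 0}, {"rot": [0, 0, 0], "xyz": [0, -0.0025, 0.087], "grip": 0}, {"rot": [0, 0, 0], "xyz": [0, -0.0025, 0.087], "grip": 255}, {"rot": [0, 0, 0], "xyz": [0, -0.0025, 0.087], "grip": 255}], "squeeze": 25}}

```text
clock: 17.38
tool_pos: [0.6398, -0.235, 0.0486]
eef_rot: [0.001, 1.0, -0.0, 0.002]
contact_force: [0.5, -0.1, 0.2]
opening: 0.874
finger_force: 0.0
```

{"name": "carry_out", "arguments": {"plan": [{"rot": [0, 0, 0], "xyz": [0, 0, 0], "grip": 255}, {"rot": [0, 0, 0], "xyz": [0, 0, 0], "grip": 255}, {"rot": [0, 0, 0], "xyz": [0, 0, 0], "grip": 255}, {"rot": [0, 0, 0], "xyz": [0, 0, 0], "grip": 255}, {"rot": [0, 0, 0], "xyz": [0, 0, 0], "grip": 255}, {"rot": [0, 0, 0], "xyz": [0, 0, 0], "grip": 255}]}}

```text
clock: 17.88
tool_pos: [0.6395, -0.2341, 0.0484]
eef_rot: [0.0, 1.0, 0.0, 0.001]
contact_force: [0.3, 1.2, 7.0]
opening: 0.732
finger_force: 25.0
```

{"name": "carry_out", "arguments": {"plan": [{"rot": [0, 0, 0], "xyz": [0, 0, -0.03], "grip": 255}, {"rot": [0, 0, 0], "xyz": [0, 0, -0.065], "grip": 255}, {"rot": [0, 0, 0], "xyz": [0, 0, -0.1], "grip": 255}, {"rot": [0, 0, 0], "xyz": [0.02, 0, -0.13], "grip": 255}, {"rot": [0, 0, 0], "xyz": [0.055, 0, -0.13], "grip": 255}, {"rot": [0, 0, 0], "xyz": [0.09, 0, -0.13], "grip": 255}, {"rot": [0, 0, 0], "xyz": [0.125, 0, -0.13], "grip": 255}, {"rot": [0, 0, 0], "xyz": [0.14, 0, -0.13], "grip": 255}]}}

```text
clock: 18.55
tool_pos: [0.4915, -0.2352, 0.1766]
eef_rot: [0.002, 1.0, -0.0, -0.004]
contact_force: [-1.5, -0.7, -3.5]
opening: 0.73
finger_force: 25.0
```

{"name": "carry_out", "arguments": {"plan": [{"rot": [0, 0, 0], "xyz": [0, 0.03, 0], "grip": 255}, {"rot": [0, 0, 0], "xyz": [0, 0.065, 0], "grip": 255}, {"rot": [0, 0, 0], "xyz": [0, 0.1, 0], "grip": 255}, {"rot": [0, 0, 0], "xyz": [0, 0.135, 0], "grip": 255}, {"rot": [0, 0, 0], "xyz": [0, 0.17, 0], "grip": 255}, {"rot": [0, 0, 0], "xyz": [0, 0.205, 0], "grip": 255}, {"rot": [0, 0, 0], "xyz": [0, 0.24, 0], "grip": 255}, {"rot": [0, 0, 0], "xyz": [0, 0.275, 0], "grip": 255}]}}

```text
clock: 19.22
tool_pos: [0.4981, 0.0419, 0.1768]
eef_rot: [0.0, 1.0, -0.0, 0.0]
contact_force: [0.3, 0.0, -2.8]
opening: 0.729
finger_force: 25.0
```

{"name": "carry_out", "arguments": {"plan": [{"rot": [0, 0, 0], "xyz": [-0.03, 0.02, 0], "grip": 255}, {"rot": [0, 0, 0], "xyz": [-0.065, 0.04, 0], "grip": 255}, {"rot": [0, 0, 0], "xyz": [-0.09, 0.043, 0], "grip": 255}, {"rot": [0, 0, 0], "xyz": [-0.105, 0.043, 0], "grip": 255}, {"rot": [0, 0, 0], "xyz": [-0.105, 0.043, 0], "grip": 255}, {"rot": [0, 0, 0], "xyz": [-0.105, 0.043, 0], "grip": 255}]}}

```text
clock: 19.72
tool_pos: [0.6031, 0.0829, 0.1762]
eef_rot: [0.001, 1.0, -0.0, -0.001]
contact_force: [0.6, -0.0, -2.7]
opening: 0.727
finger_force: 25.0
```

```bash
python3 - <<'E'
from h import *
s=r.get_state(); print(s['clock'],s['tool_pos'],s['eef_rot'],s['opening'],s['contact_force'])
t,ct=snap('top','t5.png'); w,c=snap('wrist','w5.png')
# tray: bright/low-sat big blob incl. rim, corners
for n,im,cc in(('T',t,ct),('W',w,c)):
    h=cv2.cvtColor(im,cv2.COLOR_BGR2HSV); m=((h[...,1]<55)&(h[...,2]>90)).astype(np.uint8)
    m=cv2.morphologyEx(m,cv2.MORPH_CLOSE,np.ones((7,7)))
    co,_=cv2.findContours(m,cv2.RETR_EXTERNAL,cv2.CHAIN_APPROX_NONE)
    for k in sorted(co,key=cv2.contourArea)[-3:]:
        print(n,cv2.contourArea(k),cv2.boundingRect(k)); 
        q=cv2.approxPolyDP(k,8,True).reshape(-1,2)
        if len(q)<12: print(np.c_[q,plane(cc,q,.042)[:,:2]].round(3).tolist())
E
```

```text
19.7167 [0.60308109 0.08290888 0.17619007] [ 7.02897131e-04  9.99999491e-01 -3.45096178e-04 -6.36955457e-04] 0.7266796414553706 [ 0.58379689 -0.04075442 -2.67042427]
T 2458.0 (477, 165, 59, 56)
[[518.0, 166.0, 0.701, -0.514], [478.0, 186.0, 0.65, -0.403], [493.0, 219.0, 0.563, -0.438], [534.0, 200.0, 0.61, -0.552], [533.0, 177.0, 0.671, -0.553]]
T 6918.5 (167, 187, 103, 176)
T 54991.5 (0, 0, 640, 140)
[[0.0, 0.0, 1.281, 0.976], [0.0, 139.0, 0.833, 0.921], [4.0, 103.0, 0.94, 0.916], [401.0, 80.0, 0.941, -0.214], [639.0, 82.0, 0.94, -0.898], [639.0, 0.0, 1.201, -0.945]]
W 2257.5 (228, 284, 178, 89)
W 3349.0 (22, 0, 109, 63)
[[23.0, 0.0, 0.435, -0.118], [31.0, 31.0, 0.455, -0.116], [58.0, 53.0, 0.469, -0.099], [103.0, 62.0, 0.476, -0.067], [128.0, 45.0, 0.466, -0.048], [107.0, 26.0, 0.453, -0.061], [106.0, 0.0, 0.437, -0.059], [51.0, 0.0, 0.436, -0.098], [69.0, 47.0, 0.466, -0.09], [37.0, 31.0, 0.455, -0.111]]
W 110073.0 (210, 0, 430, 312)
```

{"name": "carry_out", "arguments": {"plan": [{"rot": [0, 0, 0], "xyz": [0, 0, 0.03], "grip": 255}, {"rot": [0, 0, 0], "xyz": [0, 0, 0.06], "grip": 255}, {"rot": [0, 0, 0], "xyz": [0, 0, 0.08], "grip": 255}, {"rot": [0, 0, 0], "xyz": [0, 0, 0.09], "grip": 255}, {"rot": [0, 0, 0], "xyz": [0, 0, 0.095], "grip": 255}, {"rot": [0, 0, 0], "xyz": [0, 0, 0.095], "grip": 255}, {"rot": [0, 0, 0], "xyz": [0, 0, 0.095], "grip": 255}]}}

```text
clock: 20.4
tool_pos: [0.604, 0.0835, 0.0827]
eef_rot: [0.0, 1.0, 0.0, 0.001]
contact_force: [0.4, 0.1, -2.5]
opening: 0.729
finger_force: 25.0
```

{"name": "carry_out", "arguments": {"plan": [{"rot": [0, 0, 0], "xyz": [0, 0, 0.0015], "grip": 255}, {"rot": [0, 0, 0], "xyz": [0, 0, 0.003], "grip": 255}, {"rot": [0, 0, 0], "xyz": [0, 0, 0.003], "grip": 255}]}}

```text
clock: 20.65
tool_pos: [0.6039, 0.0835, 0.0794]
eef_rot: [0.0, 1.0, 0.0, 0.001]
contact_force: [0.7, -0.4, -1.9]
opening: 0.729
finger_force: 25.0
```

{"name": "carry_out", "arguments": {"plan": [{"rot": [0, 0, 0], "xyz": [0, 0, 0.001], "grip": 255}, {"rot": [0, 0, 0], "xyz": [0, 0, 0.002], "grip": 255}, {"rot": [0, 0, 0], "xyz": [0, 0, 0.002], "grip": 255}, {"rot": [0, 0, 0], "xyz": [0, 0, 0.002], "grip": 255}]}}

```text
clock: 20.98
tool_pos: [0.6038, 0.0835, 0.0784]
eef_rot: [0.0, 1.0, 0.0, 0.001]
contact_force: [-2.4, -0.4, 8.6]
opening: 0.727
finger_force: 25.0
```

{"name": "carry_out", "arguments": {"plan": [{"rot": [0, 0, 0], "xyz": [0, 0, 0], "grip": 40}, {"rot": [0, 0, 0], "xyz": [0, 0, 0], "grip": 0}, {"rot": [0, 0, 0], "xyz": [0, 0, 0], "grip": 0}, {"rot": [0, 0, 0], "xyz": [0, 0, 0], "grip": 0}, {"rot": [0, 0, 0], "xyz": [0, 0, 0], "grip": 0}, {"rot": [0, 0, 0], "xyz": [0, 0, -0.02], "grip": 0}, {"rot": [0, 0, 0], "xyz": [0, 0, -0.06], "grip": 0}, {"rot": [0, 0, 0], "xyz": [0, 0, -0.09], "grip": 0}]}}

```text
clock: 21.65
tool_pos: [0.6034, 0.0835, 0.1679]
eef_rot: [0.0, 1.0, 0.0, -0.0]
contact_force: [0.4, 0.1, 0.8]
opening: 1.003
finger_force: 0.0
```

```bash
python3 look.py; python3 -c "
from h import *
print(rel([.439,-.091,.19],np.pi/2))"
```

```text
21.65 [0.6034025  0.08352229 0.16785235] [ 3.25373551e-04  9.99999884e-01  2.71161447e-05 -3.55269194e-04] [-0.13310702  0.75502788 -0.14182139  1.6835135   0.14808944  0.71420948
  1.22111569]
Tram [410.5 273.2] [ 0.4293 -0.2169  0.042 ] [0.06  0.062]
Tram [361.6 271.2] [ 0.4381 -0.0923  0.042 ] [0.06 0.06]
Tram [400.3 227.8] [ 0.5464 -0.195   0.042 ] [0.06  0.061]
Tjar [410.5 273.2] [ 0.4286 -0.2121  0.085 ] [0.057 0.058]
Tjar [361.6 271.2] [ 0.4371 -0.0908  0.085 ] [0.057 0.058]
Tjar [400.3 227.8] [ 0.5424 -0.1907  0.085 ] [0.058 0.058]
[array([ 0.1677, -0.1753, -0.0204]), array([ 0.0022,  0.0098, -0.0012])]
```

{"name": "carry_out", "arguments": {"plan": [{"rot": [0, 0, 0], "xyz": [0.025, -0.026, 0], "grip": 0}, {"rot": [0, 0, 0], "xyz": [0.052, -0.055, 0], "grip": 0}, {"rot": [0, 0, 0], "xyz": [0.08, -0.085, 0], "grip": 0}, {"rot": [0, 0, 0], "xyz": [0.107, -0.114, 0], "grip": 0}, {"rot": [0, 0, 0], "xyz": [0.135, -0.144, 0], "grip": 0}, {"rot": [0, 0, 0], "xyz": [0.155, -0.166, 0], "grip": 0}, {"rot": [0, 0, 0], "xyz": [0.164, -0.175, 0], "grip": 0}, {"rot": [0, 0, 0], "xyz": [0.164, -0.175, 0], "grip": 0}]}}

```text
clock: 22.42
tool_pos: [0.4367, -0.0938, 0.1663]
eef_rot: [0.003, 1.0, -0.001, -0.002]
contact_force: [0.9, 0.7, 0.5]
opening: 1.002
finger_force: 0.0
```

{"name": "carry_out", "arguments": {"plan": [{"rot": [0, 0, 0], "xyz": [0, 0, 0.02], "grip": 0}, {"rot": [0, 0, 0], "xyz": [0, 0, 0.05], "grip": 0}, {"rot": [0, 0, 0], "xyz": [0, 0, 0.08], "grip": 0}, {"rot": [0, 0, 0], "xyz": [0, 0, 0.09], "grip": 0}, {"rot": [0, 0, 0], "xyz": [0, 0, 0.09], "grip": 0}, {"rot": [0, 0, 0], "xyz": [0, 0, 0.09], "grip": 0}]}}

```text
clock: 22.92
tool_pos: [0.4407, -0.0897, 0.076]
eef_rot: [-0.001, 1.0, 0.001, 0.0]
contact_force: [-1.1, 0.4, -0.4]
opening: 1.002
finger_force: 0.0
```

```bash
python3 look.py
```

```text
22.9167 [ 0.44073927 -0.08971661  0.07604422] [-8.49815943e-04  9.99999479e-01  5.49308495e-04  1.37856592e-04] [ 0.13601023  0.78795307 -0.05973503  2.21253594  0.28386344  0.147654
  1.38542165]
Wram [313.6 277.7] [ 0.4373 -0.0906  0.042 ] [0.057 0.06 ]
Wram [ 81.9 262.3] [ 0.4289 -0.213   0.042 ] [0.058 0.064]
Tram [412.1 273.2] [ 0.4292 -0.2212  0.042 ] [0.051 0.062]
Tram [400.3 227.8] [ 0.5464 -0.195   0.042 ] [0.06  0.061]
Tjar [400.3 227.8] [ 0.5425 -0.1907  0.085 ] [0.058 0.058]
```

{"name": "carry_out", "arguments": {"plan": [{"rot": [0, 0, 0], "xyz": [0.002, -0.001, 0], "grip": 0}, {"rot": [0, 0, 0], "xyz": [0.002, -0.001, 0.02], "grip": 0}, {"rot": [0, 0, 0], "xyz": [0.002, -0.001, 0.04], "grip": 0}, {"rot": [0, 0, 0], "xyz": [0.002, -0.001, 0.055], "grip": 0}, {"rot": [0, 0, 0], "xyz": [0.002, -0.001, 0.06], "grip": 0}, {"rot": [0, 0, 0], "xyz": [0.002, -0.001, 0.06], "grip": 0}, {"rot": [0, 0, 0], "xyz": [0.002, -0.001, 0.06], "grip": 255}, {"rot": [0, 0, 0], "xyz": [0.002, -0.001, 0.06], "grip": 255}], "squeeze": 20}}

```text
clock: 23.68
tool_pos: [0.4396, -0.0938, 0.0213]
eef_rot: [0.001, 1.0, -0.001, -0.001]
contact_force: [0.7, 0.2, -0.8]
opening: 0.874
finger_force: 0.0
```

{"name": "carry_out", "arguments": {"plan": [{"rot": [0, 0, 0], "xyz": [0, 0, 0], "grip": 255}, {"rot": [0, 0, 0], "xyz": [0, 0, 0], "grip": 255}, {"rot": [0, 0, 0], "xyz": [0, 0, 0], "grip": 255}, {"rot": [0, 0, 0], "xyz": [0, 0, 0], "grip": 255}, {"rot": [0, 0, 0], "xyz": [0, 0, 0], "grip": 255}, {"rot": [0, 0, 0], "xyz": [0, 0, 0], "grip": 255}]}}

```text
clock: 24.18
tool_pos: [0.4392, -0.0934, 0.0212]
eef_rot: [0.0, 1.0, -0.001, -0.002]
contact_force: [-0.2, -0.1, 6.8]
opening: 0.649
finger_force: 19.9
```

```bash
python3 -c "
from h import *
s=r.get_state();print(s['q'],s['tool_pos'],s['eef_rot'],rel([.602,.215,.13]))"
```

```text
[ 0.13661345  0.90975274 -0.04976192  2.22262641  1.26014536  0.04299481
  0.41597413] [ 0.43915773 -0.09338254  0.02116315] [ 4.29562176e-04  9.99998173e-01 -6.50841306e-04 -1.74498161e-03] [array([-0.1622,  0.3084, -0.1098])]
```

{"name": "carry_out", "arguments": {"plan": [{"rot": [0, 0, 0], "xyz": [0, 0, -0.02], "grip": 255}, {"rot": [0, 0, 0], "xyz": [0, 0, -0.045], "grip": 255}, {"rot": [0, 0, 0], "xyz": [0, 0, -0.075], "grip": 255}, {"rot": [0, 0, 0], "xyz": [0, 0, -0.105], "grip": 255}, {"rot": [0, 0, 0], "xyz": [-0.03, 0.02, -0.125], "grip": 255}, {"rot": [0, 0, 0], "xyz": [-0.05, 0.045, -0.125], "grip": 255}, {"rot": [0, 0, 0], "xyz": [-0.06, 0.08, -0.125], "grip": 255}, {"rot": [0, 0, 0], "xyz": [-0.06, 0.08, -0.125], "grip": 255}]}}

```text
clock: 24.85
tool_pos: [0.5027, -0.0044, 0.1467]
eef_rot: [-0.004, 1.0, 0.004, 0.001]
contact_force: [1.1, 1.3, -0.6]
opening: 0.65
finger_force: 20.0
```

```bash
python3 -c "
from h import *
s=r.get_state();print(s['q'],s['tool_pos'],s['eef_rot'],rel([.602,.215,.146],np.pi/2))"
```

```text
[ 0.3086487   0.74634106 -0.63870665  2.00442753  0.73939585  0.63183393
  0.75416609] [ 0.50266643 -0.00440995  0.14667587] [-3.58248130e-03  9.99985952e-01  3.86804077e-03  5.47300733e-04] [array([-0.1009,  0.2187,  0.0025]), array([0.0077, 0.0011, 0.0072])]
```

{"name": "carry_out", "arguments": {"plan": [{"rot": [0, 0, 0], "xyz": [0, 0.03, -0.005], "grip": 255}, {"rot": [0, 0, 0], "xyz": [0, 0.065, -0.005], "grip": 255}, {"rot": [0, 0, 0], "xyz": [0, 0.1, -0.005], "grip": 255}, {"rot": [0, 0, 0], "xyz": [0, 0.135, -0.005], "grip": 255}, {"rot": [0, 0, 0], "xyz": [0, 0.17, -0.005], "grip": 255}, {"rot": [0, 0, 0], "xyz": [0, 0.205, -0.005], "grip": 255}, {"rot": [0, 0, 0], "xyz": [-0.02, 0.218, -0.005], "grip": 255}, {"rot": [0, 0, 0], "xyz": [-0.05, 0.218, -0.005], "grip": 255}]}}

```text
clock: 25.52
tool_pos: [0.5456, 0.2112, 0.1501]
eef_rot: [-0.005, 1.0, 0.001, -0.005]
contact_force: [0.7, 0.7, -1.3]
opening: 0.653
finger_force: 20.0
```

{"name": "carry_out", "arguments": {"plan": [{"rot": [0, 0, 0], "xyz": [-0.03, 0, 0], "grip": 255}, {"rot": [0, 0, 0], "xyz": [-0.05, 0, 0], "grip": 255}, {"rot": [0, 0, 0], "xyz": [-0.05, 0, 0], "grip": 255}, {"rot": [0, 0, 0], "xyz": [-0.05, 0, 0], "grip": 255}]}}

```text
clock: 25.85
tool_pos: [0.599, 0.2038, 0.1483]
eef_rot: [0.001, 1.0, -0.001, -0.004]
contact_force: [-0.3, 0.6, -0.7]
opening: 0.658
finger_force: 20.0
```

```bash
python3 -c "
from h import *
s=r.get_state();print(s['q'],s['tool_pos'],s['eef_rot'],rel([.602,.215,.052],np.pi/2))"
```

```text
[-0.06279362  0.88062939 -0.64363082  1.59886407  0.63563579  0.88931952
  0.62176119] [0.59904596 0.20380594 0.14833066] [ 8.80070980e-04  9.99992401e-01 -9.73671812e-04 -3.67081679e-03] [array([-0.0036,  0.0114,  0.0963]), array([-0.0019, -0.0073, -0.0018])]
```

{"name": "carry_out", "arguments": {"plan": [{"rot": [0, -0.007, 0], "xyz": [-0.003, 0.011, 0], "grip": 255}, {"rot": [0, -0.007, 0], "xyz": [-0.003, 0.011, 0.02], "grip": 255}, {"rot": [0, -0.007, 0], "xyz": [-0.003, 0.011, 0.05], "grip": 255}, {"rot": [0, -0.007, 0], "xyz": [-0.003, 0.011, 0.075], "grip": 255}, {"rot": [0, -0.007, 0], "xyz": [-0.003, 0.011, 0.088], "grip": 255}, {"rot": [0, -0.007, 0], "xyz": [-0.003, 0.011, 0.092], "grip": 255}, {"rot": [0, -0.007, 0], "xyz": [-0.003, 0.011, 0.092], "grip": 255}, {"rot": [0, -0.007, 0], "xyz": [-0.003, 0.011, 0.092], "grip": 255}]}}

```text
clock: 26.52
tool_pos: [0.6023, 0.2164, 0.0585]
eef_rot: [0.0, 1.0, -0.0, 0.002]
contact_force: [0.5, -0.3, -0.8]
opening: 0.654
finger_force: 20.0
```

```bash
python3 -c "
from h import *
s=r.get_state();print(s['q'],s['tool_pos'],s['eef_rot'],rel([.602,.215,.052],np.pi/2))"
```

```text
[-0.12073136  0.99922365 -0.56478733  1.626975    0.73717981  0.73678445
  0.52926591] [0.60230824 0.21641812 0.05846256] [ 3.17610892e-06  9.99998662e-01 -1.44796798e-04  1.62931638e-03] [array([ 0.0003, -0.0014,  0.0065]), array([-0.0003,  0.0033, -0.    ])]
```

{"name": "carry_out", "arguments": {"plan": [{"rot": [0, 0, 0], "xyz": [0, -0.001, 0.003], "grip": 255}, {"rot": [0, 0, 0], "xyz": [0, -0.001, 0.005], "grip": 255}, {"rot": [0, 0, 0], "xyz": [0, -0.001, 0.007], "grip": 255}, {"rot": [0, 0, 0], "xyz": [0, -0.001, 0.008], "grip": 255}, {"rot": [0, 0, 0], "xyz": [0, -0.001, 0.008], "grip": 255}, {"rot": [0, 0, 0], "xyz": [0, -0.001, 0.008], "grip": 255}]}}

```text
clock: 27.02
tool_pos: [0.6029, 0.2144, 0.0512]
eef_rot: [0.001, 1.0, -0.001, 0.002]
contact_force: [-1.5, -1.9, 8.9]
opening: 0.655
finger_force: 19.8
```

Contact with the tray floor. Now release and rise.

{"name": "carry_out", "arguments": {"plan": [{"rot": [0, 0, 0], "xyz": [0, 0, 0], "grip": 40}, {"rot": [0, 0, 0], "xyz": [0, 0, 0], "grip": 40}, {"rot": [0, 0, 0], "xyz": [0, 0, 0], "grip": 40}, {"rot": [0, 0, 0], "xyz": [0, 0, 0], "grip": 40}, {"rot": [0, 0, 0], "xyz": [0, 0, 0], "grip": 40}, {"rot": [0, 0, 0], "xyz": [0, 0, -0.02], "grip": 40}, {"rot": [0, 0, 0], "xyz": [0, 0, -0.06], "grip": 40}, {"rot": [0, 0, 0], "xyz": [0, 0, -0.1], "grip": 0}]}}

```text
clock: 27.68
tool_pos: [0.6006, 0.2139, 0.1488]
eef_rot: [0.0, 1.0, -0.002, -0.001]
contact_force: [1.2, -0.3, 0.1]
opening: 0.895
finger_force: 0.0
```

{"name": "carry_out", "arguments": {"plan": [{"rot": [0, 0, 0], "xyz": [0.03, 0, -0.03], "grip": 0}, {"rot": [0, 0, 0], "xyz": [0.065, -0.02, -0.03], "grip": 0}, {"rot": [0, 0, 0], "xyz": [0.09, -0.04, -0.03], "grip": 0}, {"rot": [0, 0, 0], "xyz": [0.1, -0.075, -0.03], "grip": 0}, {"rot": [0, 0, 0], "xyz": [0.1, -0.11, -0.03], "grip": 0}, {"rot": [0, 0, 0], "xyz": [0.1, -0.145, -0.03], "grip": 0}, {"rot": [0, 0, 0], "xyz": [0.1, -0.18, -0.03], "grip": 0}, {"rot": [0, 0, 0], "xyz": [0.1, -0.215, -0.03], "grip": 0}]}}

```text
clock: 28.35
tool_pos: [0.5014, -0.0019, 0.1796]
eef_rot: [0.0, 1.0, -0.001, 0.001]
contact_force: [-0.2, -0.6, -1.1]
opening: 1.0
finger_force: 0.0
```

```bash
python3 look.py; python3 -c "
from h import *
s=r.get_state();print(s['q'],s['tool_pos'],s['eef_rot'],rel([.5475,-.194,.16],np.pi/2))"
```

```text
28.35 [ 0.50141233 -0.00186731  0.17955695] [ 3.56179994e-05  9.99998955e-01 -8.45231394e-04  1.17257852e-03] [ 0.32634653  0.69540304 -0.68130664  1.9814344   0.67827272  0.70270318
  0.78976589]
Wram [ 92.7 283.7] [ 0.5467 -0.1916  0.042 ] [0.056 0.064]
Wram [ 36.9 143.5] [ 0.4313 -0.2144  0.042 ] [0.055 0.068]
Tram [400.3 227.8] [ 0.5463 -0.1949  0.042 ] [0.06  0.061]
Tjar [400.3 227.8] [ 0.5424 -0.1906  0.085 ] [0.058 0.058]
[ 0.3315369   0.69604729 -0.67474077  1.9815034   0.67907218  0.70474912
  0.78816539] [ 0.50072137 -0.00824909  0.17850076] [ 5.63086162e-03  9.99977419e-01 -3.64699144e-03 -3.94024227e-04] [array([-0.0489, -0.1851,  0.0198]), array([-0.0073, -0.0008, -0.0113])]
```

{"name": "carry_out", "arguments": {"plan": [{"rot": [0, 0, -0.01], "xyz": [0, -0.03, 0], "grip": 0}, {"rot": [0, 0, -0.01], "xyz": [0, -0.065, 0], "grip": 0}, {"rot": [0, 0, -0.01], "xyz": [-0.01, -0.1, 0], "grip": 0}, {"rot": [0, 0, -0.01], "xyz": [-0.03, -0.13, 0.01], "grip": 0}, {"rot": [0, 0, -0.01], "xyz": [-0.045, -0.16, 0.03], "grip": 0}, {"rot": [0, 0, -0.01], "xyz": [-0.048, -0.183, 0.06], "grip": 0}, {"rot": [0, 0, -0.01], "xyz": [-0.048, -0.184, 0.09], "grip": 0}, {"rot": [0, 0, -0.01], "xyz": [-0.048, -0.184, 0.09], "grip": 0}]}}

```text
clock: 29.12
tool_pos: [0.5462, -0.1859, 0.0846]
eef_rot: [-0.003, 1.0, -0.0, -0.003]
contact_force: [-0.5, -0.4, -0.2]
opening: 1.001
finger_force: 0.0
```

{"name": "carry_out", "arguments": {"plan": [{"rot": [0, 0, 0], "xyz": [0, 0, 0], "grip": 0}, {"rot": [0, 0, 0], "xyz": [0, 0, 0], "grip": 0}, {"rot": [0, 0, 0], "xyz": [0, 0, 0], "grip": 0}]}}

```text
clock: 29.37
tool_pos: [0.5513, -0.1827, 0.0919]
eef_rot: [-0.006, 1.0, -0.001, 0.003]
contact_force: [0.3, -0.0, 0.2]
opening: 0.998
finger_force: 0.0
```

```bash
python3 look.py; python3 -c "
from h import *
s=r.get_state();print(rel([.547,-.194,.02],np.pi/2))"
```

```text
29.3667 [ 0.55125392 -0.18273894  0.09193605] [-5.90674136e-03  9.99978629e-01 -5.16215616e-04  2.75432352e-03] [ 0.5897969   0.90545104 -0.62032013  1.80708378  0.79851858  0.69246144
  1.09122883]
Wram [297.  264.3] [ 0.5465 -0.1933  0.042 ] [0.057 0.06 ]
Wram [254.1  47.8] [ 0.4358 -0.2135  0.042 ] [0.051 0.061]
Tram [410.4 273.2] [ 0.4293 -0.2169  0.042 ] [0.06  0.062]
Tjar [410.5 273.2] [ 0.4285 -0.212   0.085 ] [0.057 0.059]
[array([ 0.0044, -0.0103,  0.0717]), array([-0.0018,  0.0051,  0.011 ])]
```

{"name": "carry_out", "arguments": {"plan": [{"rot": [0, 0, 0.01], "xyz": [0.0045, -0.0105, 0], "grip": 0}, {"rot": [0, 0, 0.01], "xyz": [0.0045, -0.0105, 0], "grip": 0}, {"rot": [0, 0, 0.01], "xyz": [0.0045, -0.0105, 0.025], "grip": 0}, {"rot": [0, 0, 0.01], "xyz": [0.0045, -0.0105, 0.05], "grip": 0}, {"rot": [0, 0, 0.01], "xyz": [0.0045, -0.0105, 0.065], "grip": 0}, {"rot": [0, 0, 0.01], "xyz": [0.0045, -0.0105, 0.071], "grip": 0}, {"rot": [0, 0, 0.01], "xyz": [0.0045, -0.0105, 0.071], "grip": 0}, {"rot": [0, 0, 0.01], "xyz": [0.0045, -0.0105, 0.071], "grip": 0}]}}

```text
clock: 30.13
tool_pos: [0.5457, -0.1954, 0.0193]
eef_rot: [0.0, 1.0, -0.001, 0.001]
contact_force: [0.3, -0.1, -0.3]
opening: 0.999
finger_force: 0.0
```

{"name": "carry_out", "arguments": {"plan": [{"rot": [0, 0, 0], "xyz": [0, 0, 0], "grip": 255}, {"rot": [0, 0, 0], "xyz": [0, 0, 0], "grip": 255}, {"rot": [0, 0, 0], "xyz": [0, 0, 0], "grip": 255}, {"rot": [0, 0, 0], "xyz": [0, 0, 0], "grip": 255}, {"rot": [0, 0, 0], "xyz": [0, 0, 0], "grip": 255}, {"rot": [0, 0, 0], "xyz": [0, 0, 0], "grip": 255}, {"rot": [0, 0, 0], "xyz": [0, 0, 0], "grip": 255}], "squeeze": 20}}

```text
clock: 30.72
tool_pos: [0.5458, -0.1951, 0.0194]
eef_rot: [0.0, 1.0, -0.001, 0.001]
contact_force: [-1.2, 0.1, 6.5]
opening: 0.661
finger_force: 19.7
```

```bash
python3 -c "
from h import *
s=r.get_state();print(s['q'],s['tool_pos'],s['eef_rot'],rel([.486,.204,.15],np.pi/2))"
```

```text
[ 0.55898485  1.00763584 -0.52157121  1.82471251  0.90812433  0.56498327
  1.00813137] [ 0.54582956 -0.19511133  0.01936654] [ 3.10257094e-04  9.99998513e-01 -8.42241398e-04  1.47285131e-03] [array([ 0.0597,  0.3989, -0.1315]), array([-0.0017,  0.0029, -0.0006])]
```

{"name": "carry_out", "arguments": {"plan": [{"rot": [0, 0, 0], "xyz": [0, 0, -0.03], "grip": 255}, {"rot": [0, 0, 0], "xyz": [0, 0, -0.065], "grip": 255}, {"rot": [0, 0, 0], "xyz": [0, 0.01, -0.1], "grip": 255}, {"rot": [0, 0, 0], "xyz": [0.02, 0.03, -0.12], "grip": 255}, {"rot": [0, 0, 0], "xyz": [0.045, 0.06, -0.125], "grip": 255}, {"rot": [0, 0, 0], "xyz": [0.06, 0.09, -0.125], "grip": 255}, {"rot": [0, 0, 0], "xyz": [0.06, 0.125, -0.125], "grip": 255}, {"rot": [0, 0, 0], "xyz": [0.06, 0.16, -0.125], "grip": 255}]}}

```text
clock: 31.38
tool_pos: [0.4837, -0.0348, 0.1435]
eef_rot: [0.001, 1.0, -0.001, 0.0]
contact_force: [2.0, 0.5, -1.5]
opening: 0.663
finger_force: 19.8
```

{"name": "carry_out", "arguments": {"plan": [{"rot": [0, 0, 0], "xyz": [0, 0.035, 0], "grip": 255}, {"rot": [0, 0, 0], "xyz": [0, 0.07, 0], "grip": 255}, {"rot": [0, 0, 0], "xyz": [0, 0.105, 0], "grip": 255}, {"rot": [0, 0, 0], "xyz": [0, 0.14, 0], "grip": 255}, {"rot": [0, 0, 0], "xyz": [0, 0.175, 0], "grip": 255}, {"rot": [0, 0, 0], "xyz": [0, 0.205, 0], "grip": 255}, {"rot": [0, 0, 0], "xyz": [0, 0.23, 0], "grip": 255}, {"rot": [0, 0, 0], "xyz": [0, 0.239, 0], "grip": 255}]}}

```text
clock: 32.05
tool_pos: [0.4848, 0.2094, 0.1433]
eef_rot: [-0.002, 1.0, 0.001, 0.001]
contact_force: [0.5, 1.7, -1.0]
opening: 0.659
finger_force: 19.8
```

{"name": "carry_out", "arguments": {"plan": [{"rot": [0, 0, 0], "xyz": [0, 0, 0], "grip": 255}, {"rot": [0, 0, 0], "xyz": [0, 0, 0], "grip": 255}, {"rot": [0, 0, 0], "xyz": [0, 0, 0], "grip": 255}]}}

```text
clock: 32.3
tool_pos: [0.4855, 0.2011, 0.1426]
eef_rot: [0.002, 1.0, -0.002, 0.001]
contact_force: [0.8, 0.2, -2.2]
opening: 0.662
finger_force: 19.8
```

```bash
python3 -c "
from h import *
s=r.get_state();print(s['q'],s['tool_pos'],s['eef_rot'],rel([.486,.204,.0494],np.pi/2))
im,c=snap('wrist','tr.png'); t,_=snap('top')
cv2.imwrite('pics/tr2.png',np.hstack([cv2.resize(im,(440,330)),cv2.resize(t[150:300,150:310],(352,330))]))"
```

```text
[-0.12707872  0.76534034 -0.59693878  1.94077133  0.70157572  0.65575162
  0.39385931] [0.48546515 0.20106943 0.14256147] [ 1.64861444e-03  9.99995765e-01 -2.33909723e-03  5.29319007e-04] [array([-0.0004,  0.0034,  0.0931]), array([-0.0047,  0.0011, -0.0033])]
```

View pics/tr2.png

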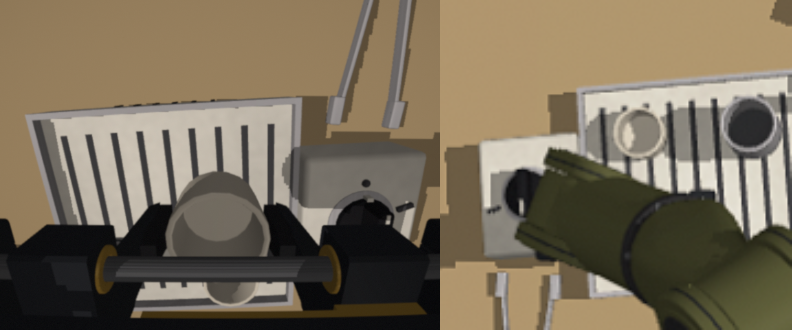

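The jar and first ramekin stand in the tray. The held ramekin is over free floor, and the dial, stud and ridge are visible on the right. I'll lower it.

{"name": "carry_out", "arguments": {"plan": [{"rot": [0, 0, 0], "xyz": [0, 0.002, 0.03], "grip": 255}, {"rot": [0, 0, 0], "xyz": [0, 0.002, 0.06], "grip": 255}, {"rot": [0, 0, 0], "xyz": [0, 0.002, 0.08], "grip": 255}, {"rot": [0, 0, 0], "xyz": [0, 0.002, 0.087], "grip": 255}, {"rot": [0, 0, 0], "xyz": [0, 0.002, 0.09], "grip": 255}, {"rot": [0, 0, 0], "xyz": [0, 0.002, 0.092], "grip": 255}, {"rot": [0, 0, 0], "xyz": [0, 0.002, 0.094], "grip": 255}, {"rot": [0, 0, 0], "xyz": [0, 0.002, 0.094], "grip": 255}]}}

```text
clock: 33.07
tool_pos: [0.4863, 0.206, 0.0498]
eef_rot: [0.001, 1.0, -0.0, 0.002]
contact_force: [-0.1, 0.1, -2.0]
opening: 0.657
finger_force: 19.8
```

{"name": "carry_out", "arguments": {"plan": [{"rot": [0, 0, 0], "xyz": [0, 0, 0.0005], "grip": 255}, {"rot": [0, 0, 0], "xyz": [0, 0, 0.001], "grip": 255}, {"rot": [0, 0, 0], "xyz": [0, 0, 0.001], "grip": 255}]}}

```text
clock: 33.32
tool_pos: [0.4862, 0.2061, 0.0493]
eef_rot: [0.0, 1.0, -0.001, 0.002]
contact_force: [-0.7, -1.2, 4.9]
opening: 0.657
finger_force: 19.7
```

Contact. Release, rise, and go toward the last ramekin.

{"name": "carry_out", "arguments": {"plan": [{"rot": [0, 0, 0], "xyz": [0, 0, 0], "grip": 40}, {"rot": [0, 0, 0], "xyz": [0, 0, 0], "grip": 40}, {"rot": [0, 0, 0], "xyz": [0, 0, 0], "grip": 40}, {"rot": [0, 0, 0], "xyz": [0, 0, 0], "grip": 40}, {"rot": [0, 0, 0], "xyz": [0, 0, 0], "grip": 40}, {"rot": [0, 0, 0], "xyz": [0, 0, -0.02], "grip": 40}, {"rot": [0, 0, 0], "xyz": [0, 0, -0.06], "grip": 40}, {"rot": [0, 0, 0], "xyz": [0, 0, -0.1], "grip": 0}]}}

```text
clock: 33.98
tool_pos: [0.4842, 0.2055, 0.1482]
eef_rot: [-0.0, 1.0, -0.002, -0.001]
contact_force: [0.9, -0.7, -0.1]
opening: 0.897
finger_force: 0.0
```

{"name": "carry_out", "arguments": {"plan": [{"rot": [0, 0, 0], "xyz": [0, -0.035, -0.02], "grip": 0}, {"rot": [0, 0, 0], "xyz": [0, -0.07, -0.02], "grip": 0}, {"rot": [0, 0, 0], "xyz": [0, -0.105, -0.02], "grip": 0}, {"rot": [0, 0, 0], "xyz": [0, -0.14, -0.02], "grip": 0}, {"rot": [0, 0, 0], "xyz": [0, -0.175, -0.02], "grip": 0}, {"rot": [0, 0, 0], "xyz": [0, -0.21, -0.02], "grip": 0}, {"rot": [0, 0, 0], "xyz": [0, -0.245, -0.02], "grip": 0}, {"rot": [0, 0, 0], "xyz": [0, -0.28, -0.02], "grip": 0}]}}

```text
clock: 34.65
tool_pos: [0.4848, -0.0756, 0.1685]
eef_rot: [0.0, 1.0, -0.001, 0.001]
contact_force: [0.4, -0.6, 0.2]
opening: 0.998
finger_force: 0.0
```

{"name": "carry_out", "arguments": {"plan": [{"rot": [0, 0, 0], "xyz": [0.02, -0.03, 0], "grip": 0}, {"rot": [0, 0, 0], "xyz": [0.035, -0.06, 0], "grip": 0}, {"rot": [0, 0, 0], "xyz": [0.045, -0.09, 0], "grip": 0}, {"rot": [0, 0, 0], "xyz": [0.05, -0.12, 0], "grip": 0}, {"rot": [0, 0, 0], "xyz": [0.05, -0.135, 0], "grip": 0}, {"rot": [0, 0, 0], "xyz": [0.05, -0.135, 0], "grip": 0}, {"rot": [0, 0, 0], "xyz": [0.05, -0.135, 0], "grip": 0}]}}

```text
clock: 35.23
tool_pos: [0.4351, -0.209, 0.1685]
eef_rot: [0.001, 1.0, -0.0, 0.001]
contact_force: [0.2, 0.8, 0.1]
opening: 0.997
finger_force: 0.0
```

```bash
python3 look.py; python3 -c "
from h import *
s=r.get_state();print(rel([.431,-.2165,.08],np.pi/2))"
```

```text
35.2333 [ 0.43506962 -0.20902199  0.16852429] [ 1.32784954e-03  9.99998265e-01 -4.62339101e-04  1.22180017e-03] [ 0.78051031  0.70051743 -0.69623347  2.04396409  0.74038286  0.6603335
  1.15605687]
Wram [307.3 229.9] [ 0.4303 -0.2156  0.042 ] [0.058 0.06 ]
[array([ 0.0048, -0.0093,  0.0887]), array([-0.0004,  0.0027,  0.0016])]
```

{"name": "carry_out", "arguments": {"plan": [{"rot": [0, 0, 0], "xyz": [0.0045, -0.007, 0.01], "grip": 0}, {"rot": [0, 0, 0], "xyz": [0.0045, -0.007, 0.04], "grip": 0}, {"rot": [0, 0, 0], "xyz": [0.0045, -0.007, 0.075], "grip": 0}, {"rot": [0, 0, 0], "xyz": [0.0045, -0.007, 0.09], "grip": 0}, {"rot": [0, 0, 0], "xyz": [0.0045, -0.007, 0.09], "grip": 0}, {"rot": [0, 0, 0], "xyz": [0.0045, -0.007, 0.09], "grip": 0}]}}

```text
clock: 35.83
tool_pos: [0.4303, -0.2149, 0.078]
eef_rot: [-0.001, 1.0, -0.0, -0.0]
contact_force: [0.2, -0.0, -1.0]
opening: 0.997
finger_force: 0.0
```

```bash
python3 look.py
```

```text
35.8333 [ 0.43032733 -0.21487817  0.07798568] [-8.54991551e-04  9.99999583e-01 -3.20972925e-04 -9.89356534e-06] [ 0.67342206  0.836424   -0.50375453  2.10751079  0.97504706  0.44844254
  0.96635444]
Wram [313.1 279.7] [ 0.4287 -0.2161  0.042 ] [0.056 0.06 ]
```

{"name": "carry_out", "arguments": {"plan": [{"rot": [0, 0, 0], "xyz": [0.001, -0.001, 0.02], "grip": 0}, {"rot": [0, 0, 0], "xyz": [0.001, -0.001, 0.04], "grip": 0}, {"rot": [0, 0, 0], "xyz": [0.001, -0.001, 0.053], "grip": 0}, {"rot": [0, 0, 0], "xyz": [0.001, -0.001, 0.058], "grip": 0}, {"rot": [0, 0, 0], "xyz": [0.001, -0.001, 0.058], "grip": 0}, {"rot": [0, 0, 0], "xyz": [0.001, -0.001, 0.058], "grip": 0}, {"rot": [0, 0, 0], "xyz": [0.001, -0.001, 0.058], "grip": 255}, {"rot": [0, 0, 0], "xyz": [0.001, -0.001, 0.058], "grip": 255}], "squeeze": 20}}

```text
clock: 36.6
tool_pos: [0.4306, -0.2174, 0.0215]
eef_rot: [0.001, 1.0, -0.001, 0.002]
contact_force: [0.3, 0.8, 0.3]
opening: 0.87
finger_force: 0.0
```

{"name": "carry_out", "arguments": {"plan": [{"rot": [0, 0, 0], "xyz": [0, 0, 0], "grip": 255}, {"rot": [0, 0, 0], "xyz": [0, 0, 0], "grip": 255}, {"rot": [0, 0, 0], "xyz": [0, 0, 0], "grip": 255}, {"rot": [0, 0, 0], "xyz": [0, 0, 0], "grip": 255}, {"rot": [0, 0, 0], "xyz": [0, 0, 0], "grip": 255}, {"rot": [0, 0, 0], "xyz": [0, 0, 0], "grip": 255}]}}

```text
clock: 37.1
tool_pos: [0.4301, -0.2171, 0.021]
eef_rot: [0.0, 1.0, -0.001, 0.001]
contact_force: [0.3, 0.9, 5.1]
opening: 0.665
finger_force: 19.9
```

```bash
python3 -c "
from h import *
s=r.get_state();print(s['q'],s['tool_pos'],s['eef_rot'],rel([.487,.082,.15],np.pi/2))"
```

```text
[ 0.57404903  0.92801605 -0.33176721  2.12338376  1.17280407  0.28742559
  0.7838316 ] [ 0.43012455 -0.21708314  0.02095739] [ 2.98586486e-04  9.99998693e-01 -8.60765803e-04  1.33578453e-03] [array([-0.057 ,  0.2989, -0.1294]), array([-0.0017,  0.0027, -0.0006])]
```

{"name": "carry_out", "arguments": {"plan": [{"rot": [0, 0, 0], "xyz": [0, 0, -0.03], "grip": 255}, {"rot": [0, 0, 0], "xyz": [0, 0, -0.065], "grip": 255}, {"rot": [0, 0, 0], "xyz": [-0.01, 0.01, -0.1], "grip": 255}, {"rot": [0, 0, 0], "xyz": [-0.03, 0.03, -0.12], "grip": 255}, {"rot": [0, 0, 0], "xyz": [-0.045, 0.06, -0.125], "grip": 255}, {"rot": [0, 0, 0], "xyz": [-0.057, 0.09, -0.125], "grip": 255}, {"rot": [0, 0, 0], "xyz": [-0.057, 0.125, -0.125], "grip": 255}, {"rot": [0, 0, 0], "xyz": [-0.057, 0.16, -0.125], "grip": 255}]}}

```text
clock: 37.77
tool_pos: [0.4871, -0.0558, 0.1454]
eef_rot: [0.001, 1.0, -0.001, 0.001]
contact_force: [-1.1, 0.4, -1.7]
opening: 0.661
finger_force: 20.0
```

{"name": "carry_out", "arguments": {"plan": [{"rot": [0, 0, 0], "xyz": [0, 0.035, 0], "grip": 255}, {"rot": [0, 0, 0], "xyz": [0, 0.07, 0], "grip": 255}, {"rot": [0, 0, 0], "xyz": [0, 0.105, 0], "grip": 255}, {"rot": [0, 0, 0], "xyz": [0, 0.13, 0], "grip": 255}, {"rot": [0, 0, 0], "xyz": [0, 0.139, 0], "grip": 255}, {"rot": [0, 0, 0], "xyz": [0, 0.139, 0], "grip": 255}, {"rot": [0, 0, 0], "xyz": [0, 0.139, 0], "grip": 255}, {"rot": [0, 0, 0], "xyz": [0, 0.139, 0], "grip": 255}]}}

```text
clock: 38.43
tool_pos: [0.4866, 0.0793, 0.1448]
eef_rot: [0.002, 1.0, -0.002, 0.0]
contact_force: [0.1, -0.2, -1.2]
opening: 0.664
finger_force: 20.0
```

```bash
python3 -c "
from h import *
s=r.get_state();print(s['q'],s['tool_pos'],s['eef_rot'],rel([.487,.082,.051],np.pi/2))"
```

```text
[ 0.10979776  0.7328751  -0.60150459  2.03381451  0.74015076  0.60287217
  0.5599468 ] [0.48655546 0.07928197 0.14478404] [ 1.79108723e-03  9.99996187e-01 -2.07340719e-03  3.43793093e-04] [array([-0.0004,  0.0031,  0.0938]), array([-0.0041,  0.0007, -0.0036])]
```

{"name": "carry_out", "arguments": {"plan": [{"rot": [0, 0, 0], "xyz": [0, 0.002, 0.03], "grip": 255}, {"rot": [0, 0, 0], "xyz": [0, 0.002, 0.06], "grip": 255}, {"rot": [0, 0, 0], "xyz": [0, 0.002, 0.08], "grip": 255}, {"rot": [0, 0, 0], "xyz": [0, 0.002, 0.087], "grip": 255}, {"rot": [0, 0, 0], "xyz": [0, 0.002, 0.09], "grip": 255}, {"rot": [0, 0, 0], "xyz": [0, 0.002, 0.092], "grip": 255}, {"rot": [0, 0, 0], "xyz": [0, 0.002, 0.094], "grip": 255}, {"rot": [0, 0, 0], "xyz": [0, 0.002, 0.094], "grip": 255}]}}

```text
clock: 39.1
tool_pos: [0.4877, 0.0837, 0.0519]
eef_rot: [0.001, 1.0, -0.001, 0.002]
contact_force: [-0.4, -0.1, -1.1]
opening: 0.663
finger_force: 20.0
```

{"name": "carry_out", "arguments": {"plan": [{"rot": [0, 0, 0], "xyz": [0, 0, 0.0005], "grip": 255}, {"rot": [0, 0, 0], "xyz": [0, 0, 0.001], "grip": 255}, {"rot": [0, 0, 0], "xyz": [0, 0, 0.001], "grip": 255}]}}

```text
clock: 39.35
tool_pos: [0.4876, 0.0839, 0.051]
eef_rot: [0.0, 1.0, -0.001, 0.002]
contact_force: [-0.2, -0.7, 2.8]
opening: 0.66
finger_force: 19.9
```

{"name": "carry_out", "arguments": {"plan": [{"rot": [0, 0, 0], "xyz": [0, 0, 0], "grip": 40}, {"rot": [0, 0, 0], "xyz": [0, 0, 0], "grip": 40}, {"rot": [0, 0, 0], "xyz": [0, 0, 0], "grip": 40}, {"rot": [0, 0, 0], "xyz": [0, 0, 0], "grip": 40}, {"rot": [0, 0, 0], "xyz": [0, 0, 0], "grip": 40}, {"rot": [0, 0, 0], "xyz": [0, 0, -0.02], "grip": 40}, {"rot": [0, 0, 0], "xyz": [0, 0, -0.06], "grip": 40}, {"rot": [0, 0, 0], "xyz": [0, 0, -0.1], "grip": 0}]}}

```text
clock: 40.02
tool_pos: [0.4854, 0.0839, 0.1505]
eef_rot: [-0.0, 1.0, -0.001, -0.001]
contact_force: [1.5, 0.7, 0.5]
opening: 0.896
finger_force: 0.0
```

{"name": "carry_out", "arguments": {"plan": [{"rot": [0, 0, 0], "xyz": [0, 0.02, -0.035], "grip": 0}, {"rot": [0, 0, 0], "xyz": [0, 0.05, -0.06], "grip": 0}, {"rot": [0, 0, 0], "xyz": [-0.02, 0.08, -0.08], "grip": 0}, {"rot": [0, 0, 0], "xyz": [-0.04, 0.11, -0.09], "grip": 0}, {"rot": [0, 0, 0], "xyz": [-0.042, 0.145, -0.09], "grip": 0}, {"rot": [0, 0, 0], "xyz": [-0.042, 0.18, -0.09], "grip": 0}, {"rot": [0, 0, 0], "xyz": [-0.042, 0.215, -0.09], "grip": 0}, {"rot": [0, 0, 0], "xyz": [-0.042, 0.25, -0.09], "grip": 0}]}}

```text
clock: 40.68
tool_pos: [0.5285, 0.3355, 0.2398]
eef_rot: [0.0, 1.0, -0.001, 0.001]
contact_force: [0.8, -0.3, -0.1]
opening: 1.003
finger_force: 0.0
```

{"name": "carry_out", "arguments": {"plan": [{"rot": [0, 0, 0], "xyz": [0, 0, 0], "grip": 0}, {"rot": [0, 0, 0], "xyz": [0, 0, 0], "grip": 0}, {"rot": [0, 0, 0], "xyz": [0, 0, 0], "grip": 0}]}}

```text
clock: 40.93
tool_pos: [0.5288, 0.3332, 0.2394]
eef_rot: [0.0, 1.0, -0.002, 0.001]
contact_force: [0.2, -0.7, -0.3]
opening: 0.998
finger_force: 0.0
```

```bash
python3 - <<'E'
from h import *
s=r.get_state(); print(s['clock'],s['tool_pos'],s['eef_rot'],s['q'])
w,c=snap('wrist','d1.png'); t,ct=snap('top','t_d1.png')
h=cv2.cvtColor(w,cv2.COLOR_BGR2HSV)
m=(h[...,2]<60).astype(np.uint8); m[345:]=0
n,l,st,ce=cv2.connectedComponentsWithStats(m)
for i in range(1,n):
    if st[i][4]>15: print('dark',st[i],ce[i].round(1),plane(c,[ce[i]],.06)[0].round(4),plane(c,[ce[i]],.105)[0].round(4))
# white stripe inside neighbourhood of dial disc
p=proj(c,[[.535,.344,.105],[.535,.344,.08],[.507,.344,.105]]); print('exp',p)
x,y=p[0].astype(int); sub=h[y-70:y+70,x-70:x+70]
mm=((sub[...,2]>150)&(sub[...,1]<60)).astype(np.uint8)
n,l,st,ce=cv2.connectedComponentsWithStats(mm)
for i in range(1,n):
    if st[i][4]>8: print('light',st[i]+[x-70,y-70,0,0,0],ce[i]+[x-70,y-70])
cv2.imwrite('pics/d1c.png',cv2.resize(w[y-100:y+100,x-130:x+130],None,fx=3,fy=3,interpolation=cv2.INTER_CUBIC)); print('crop origin',x-130,y-100)
E
```

```text
40.9333 [0.52876771 0.33319829 0.23938678] [ 3.32138609e-04  9.99998141e-01 -1.72444911e-03  7.95838422e-04] [-0.27093229  0.76144515 -0.69391479  1.54898559  0.54398697  1.0327648
  0.45590433]
dark [  415     0   225   345 51653] [554.9 194. ] [0.5042 0.548  0.06  ] [0.4969 0.5185 0.105 ]
dark [ 606    0   34   95 2330] [625.5  37.2] [0.3753 0.5845 0.06  ] [0.3859 0.5499 0.105 ]
dark [ 91 142  18  65 351] [ 99.5 173.1] [0.4857 0.1406 0.06  ] [0.481  0.1675 0.105 ]
dark [204 142   7  18  83] [206.9 149.5] [0.4662 0.2387 0.06  ] [0.4642 0.252  0.105 ]
dark [232 142  12  61 326] [237.8 172. ] [0.4856 0.2643 0.06  ] [0.4808 0.274  0.105 ]
dark [120 151  13  42 207] [126.3 171.6] [0.4845 0.1652 0.06  ] [0.48   0.1886 0.105 ]
dark [210 185   7  19  83] [213.2 195.6] [0.5062 0.2409 0.06  ] [0.4986 0.2539 0.105 ]
dark [ 303  199   61   71 2861] [333.  231.6] [0.5396 0.3483 0.06  ] [0.5274 0.3464 0.105 ]
dark [ 78 200   5   5  18] [ 80.1 202.2] [0.5117 0.1178 0.06  ] [0.5034 0.1478 0.105 ]
dark [371 210   7   6  25] [374.  212.1] [0.5213 0.3851 0.06  ] [0.5117 0.3781 0.105 ]
dark [ 74 255  
[... 311 characters left out ...]
0.5568 0.214  0.105 ]
dark [220 258   6  12  48] [222.5 262.6] [0.5699 0.2443 0.06  ] [0.5535 0.2568 0.105 ]
dark [246 258  10  52 249] [250.7 283.2] [0.5909 0.2699 0.06  ] [0.5716 0.2789 0.105 ]
dark [ 138  295   82   50 2677] [186.8 324.1] [0.6356 0.203  0.06  ] [0.6101 0.2212 0.105 ]
dark [226 298   5  12  43] [228.4 304.2] [0.6134 0.2467 0.06  ] [0.5909 0.2588 0.105 ]
dark [   0  317  108   28 2121] [ 48.8 334.4] [0.6492 0.0565 0.06  ] [0.6218 0.095  0.105 ]
exp [[329.85861945 240.87059707]
 [328.95619048 232.55723815]
 [330.22732508 206.17723165]]
light [  259   170   136   140 12047] [319.7333776  233.46609114]
light [332 208   4  22  83] [333.48192771 218.37349398]
crop origin 199 140
```

View pics/d1c.png

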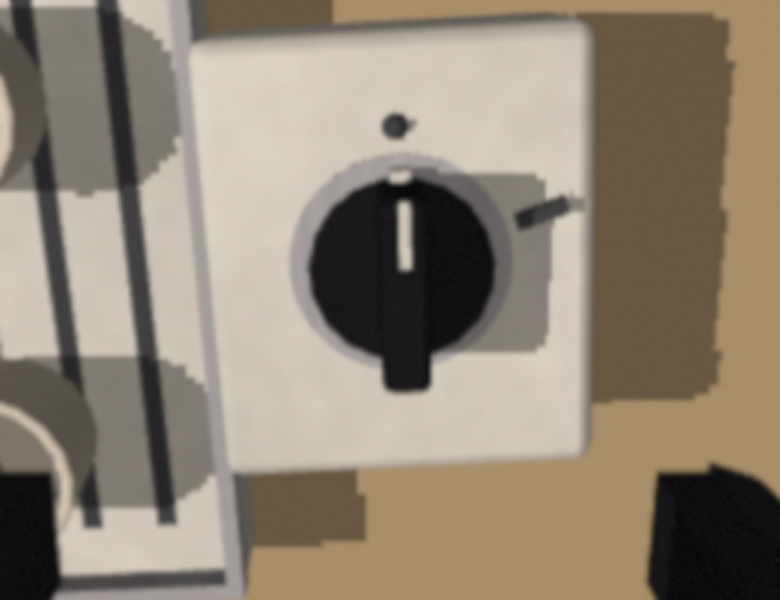

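The dial bar runs almost along world x, with its nose toward the robot at the stud. The ridge is at crop (545,210). The axis comes out at about (0.530, 0.345). I'll lower the open fingers over the bar.

{"name": "carry_out", "arguments": {"plan": [{"rot": [0, 0, 0], "xyz": [-0.001, 0.012, 0], "grip": 0}, {"rot": [0, 0, 0], "xyz": [-0.001, 0.012, 0.03], "grip": 0}, {"rot": [0, 0, 0], "xyz": [-0.001, 0.012, 0.065], "grip": 0}, {"rot": [0, 0, 0], "xyz": [-0.001, 0.012, 0.1], "grip": 0}, {"rot": [0, 0, 0], "xyz": [-0.001, 0.012, 0.11], "grip": 0}, {"rot": [0, 0, 0], "xyz": [-0.001, 0.012, 0.11], "grip": 80}, {"rot": [0, 0, 0], "xyz": [-0.001, 0.012, 0.11], "grip": 120}, {"rot": [0, 0, 0], "xyz": [-0.001, 0.012, 0.11], "grip": 120}]}}

```text
clock: 41.7
tool_pos: [0.5312, 0.3474, 0.1322]
eef_rot: [0.001, 1.0, 0.001, 0.002]
contact_force: [1.2, 0.2, -0.1]
opening: 0.798
finger_force: 0.0
```

```bash
python3 - <<'E'
from h import *
s=r.get_state(); print(s['clock'],s['tool_pos'],s['eef_rot'],s['opening'])
w,c=snap('wrist','d2.png')
p=proj(c,[[.530,.345,.105],[.53,.345,.077],[.502,.345,.105],[.558,.345,.105]]); print('exp c,disc,nose,tail',p.round(1))
h=cv2.cvtColor(w,cv2.COLOR_BGR2HSV); m=(h[...,2]<75).astype(np.uint8); m[380:]=0
for y in range(190,375,12):
    x=np.where(m[y,220:420])[0]+220
    runs=np.split(x,np.where(np.diff(x)>1)[0]+1); print(y,[(int(q[0]),int(q[-1])) for q in runs if len(q)>3])
x,y=p[2].astype(int); sub=h[y-50:y+90,x-30:x+30]
mm=((sub[...,2]>150)&(sub[...,1]<60)).astype(np.uint8)
n,l,st,ce=cv2.connectedComponentsWithStats(mm)
for i in range(1,n):
    if st[i][4]>8: print('light',st[i]+[x-30,y-50,0,0,0],ce[i]+[x-30,y-50])
E
```

```text
41.7 [0.53116345 0.34735428 0.13216657] [5.92335755e-04 9.99996802e-01 6.66323784e-04 2.36654729e-03] 0.7981889204657565
exp c,disc,nose,tail [[310.5 286.9]
 [311.2 267.3]
 [310.2 234.2]
 [310.9 334.8]]
190 []
202 [(307, 317)]
214 []
226 [(320, 323)]
238 [(285, 348), (382, 395)]
250 [(276, 309), (318, 356)]
262 [(272, 310), (318, 360)]
274 [(272, 311), (318, 360)]
286 [(275, 357)]
298 [(220, 235), (283, 349), (399, 419)]
310 [(220, 236), (302, 329), (397, 419)]
322 [(220, 237), (305, 328), (396, 419)]
334 [(220, 237), (308, 325), (396, 419)]
346 [(220, 233), (401, 419)]
358 [(220, 228), (405, 419)]
370 [(413, 419)]
light [ 280  184   60   56 2387] [307.05194805 205.50565563]
light [311 245   6  22 114] [313.88596491 255.03508772]
light [280 298  24  26 404] [289.78465347 314.54207921]
light [330 308  10  16 137] [334.81751825 316.5620438 ]
```

{"name": "carry_out", "arguments": {"plan": [{"rot": [0, 0, -0.03], "xyz": [0, 0, 0], "grip": 120}, {"rot": [0, 0, -0.03], "xyz": [0, 0, 0.02], "grip": 120}, {"rot": [0, 0, -0.03], "xyz": [0, 0, 0.035], "grip": 120}, {"rot": [0, 0, -0.03], "xyz": [0, 0, 0.045], "grip": 120}, {"rot": [0, 0, -0.03], "xyz": [0, 0, 0.05], "grip": 120}, {"rot": [0, 0, -0.03], "xyz": [0, 0, 0.05], "grip": 120}, {"rot": [0, 0, -0.03], "xyz": [0, 0, 0.05], "grip": 120}]}}

```text
clock: 42.33
tool_pos: [0.5304, 0.3464, 0.0805]
eef_rot: [-0.015, 1.0, -0.0, 0.001]
contact_force: [-0.1, 0.5, 0.8]
opening: 0.529
finger_force: 0.0
```

{"name": "carry_out", "arguments": {"plan": [{"rot": [0, 0, 0], "xyz": [0, 0, 0], "grip": 180}, {"rot": [0, 0, 0], "xyz": [0, 0, 0], "grip": 255}, {"rot": [0, 0, 0], "xyz": [0, 0, 0], "grip": 255}, {"rot": [0, 0, 0], "xyz": [0, 0, 0], "grip": 255}, {"rot": [0, 0, 0], "xyz": [0, 0, 0], "grip": 255}, {"rot": [0, 0, 0], "xyz": [0, 0, 0], "grip": 255}, {"rot": [0, 0, 0], "xyz": [0, 0, 0], "grip": 255}, {"rot": [0, 0, 0], "xyz": [0, 0, 0], "grip": 255}], "squeeze": 30}}

```text
clock: 43.0
tool_pos: [0.5303, 0.3466, 0.0802]
eef_rot: [-0.015, 1.0, -0.0, 0.001]
contact_force: [0.0, 1.3, 0.6]
opening: 0.158
finger_force: 30.0
```

```bash
python3 -c "
from h import *
s=r.get_state();print(s['q'],s['tool_pos'],s['eef_rot'],s['opening'],s['finger_force'],s['contact_force'],s['moment'])"
```

```text
[-0.34518997  0.96341234 -0.58040324  1.64127579  0.71654217  0.75916818
  0.33455472] [0.53030682 0.34656438 0.08023904] [-1.48422688e-02  9.99888987e-01 -2.38964933e-04  1.28950038e-03] 0.15847752259787914 30.000143204815686 [0.03343119 1.29195123 0.62096937] [0.24921966 0.02133582 0.06630997]
```

Gripped on the 14 mm bar. Pull up.

{"name": "carry_out", "arguments": {"plan": [{"rot": [0, 0, 0], "xyz": [0, 0, -0.004], "grip": 255}, {"rot": [0, 0, 0], "xyz": [0, 0, -0.008], "grip": 255}, {"rot": [0, 0, 0], "xyz": [0, 0, -0.012], "grip": 255}, {"rot": [0, 0, 0], "xyz": [0, 0, -0.015], "grip": 255}, {"rot": [0, 0, 0], "xyz": [0, 0, -0.017], "grip": 255}, {"rot": [0, 0, 0], "xyz": [0, 0, -0.017], "grip": 255}]}}

```text
clock: 43.5
tool_pos: [0.5302, 0.3464, 0.0946]
eef_rot: [-0.015, 1.0, 0.0, 0.001]
contact_force: [6.2, 9.2, -22.9]
opening: 0.157
finger_force: 30.0
```

{"name": "carry_out", "arguments": {"plan": [{"rot": [0, 0, 0], "xyz": [0, 0, 0.0015], "grip": 255}, {"rot": [0, 0, 0.08], "xyz": [0, 0, 0.0015], "grip": 255}, {"rot": [0, 0, 0.17], "xyz": [0, 0, 0.0015], "grip": 255}, {"rot": [0, 0, 0.26], "xyz": [0, 0, 0.0015], "grip": 255}, {"rot": [0, 0, 0.35], "xyz": [0, 0, 0.0015], "grip": 255}, {"rot": [0, 0, 0.4], "xyz": [0, 0, 0.0015], "grip": 255}, {"rot": [0, 0, 0.4], "xyz": [0, 0, 0.0015], "grip": 255}, {"rot": [0, 0, 0.4], "xyz": [0, 0, 0.0015], "grip": 255}]}}

```text
clock: 44.17
tool_pos: [0.5305, 0.3483, 0.0945]
eef_rot: [0.184, 0.983, 0.002, 0.001]
contact_force: [5.8, 9.4, -15.8]
opening: 0.16
finger_force: 30.0
```

```bash
python3 -c "
from h import *
s=r.get_state();print(s['q'],s['tool_pos'],R.from_quat(s['eef_rot']).as_matrix()[:,1],s['opening'],s['contact_force'],s['moment'])"
```

```text
[-0.38939618  0.92422132 -0.49365137  1.63737356  0.60083772  0.73196102
  0.02800902] [0.53050967 0.34827324 0.09446562] [0.36165471 0.93230491 0.00366437] 0.16039260422841853 [  5.75634495   9.44224608 -15.80598689] [ 1.77885349 -1.02366762 -0.05912055]
```

{"name": "carry_out", "arguments": {"plan": [{"rot": [0, 0, 0.06], "xyz": [0, 0, 0.001], "grip": 255}, {"rot": [0, 0, 0.14], "xyz": [0, 0, 0.001], "grip": 255}, {"rot": [0, 0, 0.22], "xyz": [0, 0, 0.001], "grip": 255}, {"rot": [0, 0, 0.3], "xyz": [0, 0, 0.001], "grip": 255}, {"rot": [0, 0, 0.38], "xyz": [0, 0, 0.001], "grip": 255}, {"rot": [0, 0, 0.43], "xyz": [0, 0, 0.001], "grip": 255}, {"rot": [0, 0, 0.43], "xyz": [0, 0, 0.001], "grip": 255}, {"rot": [0, 0, 0.43], "xyz": [0, 0, 0.001], "grip": 255}]}}

```text
clock: 44.83
tool_pos: [0.5316, 0.3499, 0.0944]
eef_rot: [0.389, 0.921, 0.004, 0.001]
contact_force: [6.0, 9.4, -14.1]
opening: 0.153
finger_force: 30.0
```

{"name": "carry_out", "arguments": {"plan": [{"rot": [0, 0, 0.06], "xyz": [0, 0, 0], "grip": 255}, {"rot": [0, 0, 0.14], "xyz": [0, 0, 0], "grip": 255}, {"rot": [0, 0, 0.22], "xyz": [0, 0, 0], "grip": 255}, {"rot": [0, 0, 0.3], "xyz": [0, 0, 0], "grip": 255}, {"rot": [0, 0, 0.38], "xyz": [0, 0, 0], "grip": 255}, {"rot": [0, 0, 0.42], "xyz": [0, 0, 0], "grip": 255}, {"rot": [0, 0, 0.42], "xyz": [0, 0, 0], "grip": 255}, {"rot": [0, 0, 0.42], "xyz": [0, 0, 0], "grip": 255}]}}

```text
clock: 45.5
tool_pos: [0.5331, 0.3509, 0.0945]
eef_rot: [0.573, 0.82, 0.006, 0.001]
contact_force: [9.6, 11.6, -17.0]
opening: 0.158
finger_force: 30.0
```

```bash
python3 - <<'E'
from h import *
s=r.get_state();y=R.from_quat(s['eef_rot']).as_matrix()[:,1]
print(s['q'],s['tool_pos'],np.arctan2(-y[0],y[1]),y,s['opening'],s['contact_force'],s['moment'])
w,c=snap('wrist','d3.png'); t,ct=snap('top')
# dark marks on pod top: stud and ridge from the pre-grasp picture d1
d=cv2.imread('pics/d1.png')
E
```

```text
[-0.50666585  0.89430487 -0.27122626  1.64054506  0.35385663  0.6433965
 -0.61307787] [0.53313678 0.35090904 0.09451614] -1.2200018826456551 [0.93904545 0.34362401 0.01077887] 0.15818395522661777 [  9.58460789  11.60096819 -16.98586636] [ 2.29849969 -1.89706193  0.02480347]
```

Turned 1.25 rad. Push it home.

{"name": "carry_out", "arguments": {"plan": [{"rot": [0, 0, 0], "xyz": [0, 0, 0.003], "grip": 255}, {"rot": [0, 0, 0], "xyz": [0, 0, 0.006], "grip": 255}, {"rot": [0, 0, 0], "xyz": [0, 0, 0.009], "grip": 255}, {"rot": [0, 0, 0], "xyz": [0, 0, 0.012], "grip": 255}, {"rot": [0, 0, 0], "xyz": [0, 0, 0.015], "grip": 255}, {"rot": [0, 0, 0], "xyz": [0, 0, 0.017], "grip": 255}, {"rot": [0, 0, 0], "xyz": [0, 0, 0.017], "grip": 255}]}}

```text
clock: 46.18
tool_pos: [0.5332, 0.351, 0.0802]
eef_rot: [0.573, 0.82, 0.006, 0.001]
contact_force: [4.3, 8.2, 1.2]
opening: 0.154
finger_force: 30.0
```

{"name": "carry_out", "arguments": {"plan": [{"rot": [0, 0, 0], "xyz": [0, 0, 0.001], "grip": 255}, {"rot": [0, 0, 0], "xyz": [0, 0, 0.002], "grip": 255}, {"rot": [0, 0, 0], "xyz": [0, 0, 0.002], "grip": 255}, {"rot": [0, 0, 0], "xyz": [0, 0, 0.002], "grip": 255}]}}

```text
clock: 46.52
tool_pos: [0.5332, 0.3511, 0.08]
eef_rot: [0.573, 0.82, 0.006, 0.002]
contact_force: [2.0, 5.1, 14.2]
opening: 0.156
finger_force: 30.0
```

{"name": "carry_out", "arguments": {"plan": [{"rot": [0, 0, 0], "xyz": [0, 0, -0.001], "grip": 255}, {"rot": [0, 0, 0], "xyz": [0, 0, -0.001], "grip": 120}, {"rot": [0, 0, 0], "xyz": [0, 0, -0.001], "grip": 120}, {"rot": [0, 0, 0], "xyz": [0, 0, -0.001], "grip": 120}, {"rot": [0, 0, 0], "xyz": [0, 0, -0.001], "grip": 120}, {"rot": [0, 0, 0], "xyz": [0, 0, -0.02], "grip": 120}, {"rot": [0, 0, 0], "xyz": [0, 0, -0.04], "grip": 120}, {"rot": [0, 0, 0], "xyz": [0, 0, -0.06], "grip": 120}]}}

```text
clock: 47.18
tool_pos: [0.5291, 0.3448, 0.1352]
eef_rot: [0.573, 0.819, -0.002, 0.001]
contact_force: [0.2, 0.5, -0.1]
opening: 0.528
finger_force: 0.0
```

{"name": "carry_out", "arguments": {"plan": [{"rot": [0, 0, 0], "xyz": [0, 0, -0.02], "grip": 255}, {"rot": [0, 0, 0], "xyz": [0, 0, -0.02], "grip": 255}, {"rot": [0, 0, 0], "xyz": [0, 0, -0.02], "grip": 255}, {"rot": [0, 0, 0], "xyz": [0, 0, -0.02], "grip": 255}, {"rot": [0, 0, 0], "xyz": [0, 0, -0.02], "grip": 255}, {"rot": [0, 0, 0], "xyz": [0, 0, -0.02], "grip": 255}, {"rot": [0, 0, 0], "xyz": [0, 0, -0.02], "grip": 255}]}}

```text
clock: 47.77
tool_pos: [0.5295, 0.3456, 0.1544]
eef_rot: [0.573, 0.819, -0.001, 0.001]
contact_force: [-0.3, -0.1, 0.9]
opening: 0.025
finger_force: 0.0
```

```bash
python3 - <<'E'
from h import *
s=r.get_state(); print(s['clock'],s['tool_pos'],s['eef_rot'],s['opening'],s['contact_force'])
w,c=snap('wrist','d4.png'); h=cv2.cvtColor(w,cv2.COLOR_BGR2HSV)
ax=np.array([.531,.3475])
# light stripe on bar and dark ridge/stud
a=proj(c,[[*ax,.105]])[0]; print('axis px',a)
for nm,m,z in(('light',(h[...,2]>150)&(h[...,1]<60),.105),('dark',(h[...,2]<85),.064)):
    m=m.astype(np.uint8); n,l,st,ce=cv2.connectedComponentsWithStats(m)
    for i in range(1,n):
        if 15<st[i][4]<6000 and np.linalg.norm(ce[i]-a)<150:
            P=plane(c,[ce[i]],z)[0]; d=P[:2]-ax; print(nm,st[i][4],ce[i].round(1),P.round(4),'r',np.linalg.norm(d).round(4),'ang',np.arctan2(d[1],d[0]).round(3))
d1=plane(cam('wrist',dict(eef_rot=[3.32e-4,.999998,-1.72e-3,7.96e-4],tool_pos=[.52877,.3332,.23939])),[(380.7,210.7),(199+396/3,140+126/3)],.064); 
for P in d1: q=P[:2]-ax; print('ridge/stud from d1',P,np.linalg.norm(q),np.arctan2(q[1],q[0]))
E
```

```text
47.7667 [0.52951394 0.34563829 0.15440508] [ 0.57310898  0.81947793 -0.00099401  0.00101863] 0.024881528779966466 [-0.29538784 -0.05966058  0.87662467]
axis px [318.37415672 272.95578866]
light 51 [330.5 170.5] [0.5171 0.4037 0.105 ] r 0.0579 ang 1.813
light 385 [188.  210.1] [0.452  0.3575 0.105 ] r 0.0796 ang 3.016
light 148 [326.  242.5] [0.5287 0.366  0.105 ] r 0.0186 ang 1.693
light 99 [316.5 323.9] [0.5412 0.3164 0.105 ] r 0.0327 ang -1.254
light 95 [316.6 355.7] [0.5489 0.2956 0.105 ] r 0.0549 ang -1.239
light 39 [301.9 412. ] [0.5547 0.2517 0.105 ] r 0.0987 ang -1.329
dark 157 [323.8 186.2] [0.5195 0.3895 0.064 ] r 0.0435 ang 1.838
dark 80 [265.6 233.7] [0.494  0.3466 0.064 ] r 0.037 ang -3.116
dark 344 [180.1 275.6] [0.4472 0.2973 0.064 ] r 0.0977 ang -2.602
ridge/stud from d1 [0.51791343 0.39078892 0.064     ] 0.04522376256054551 1.8643688158323621
ridge/stud from d1 [0.49254269 0.34625119 0.064     ] 0.03847757663708721 -3.1091313573477355
```

The ridge lies at angle about 1.92 and the nose stripe lines up with it. To be sure the dial is fully home, I'll press gently on its top with closed fingers.

{"name": "carry_out", "arguments": {"plan": [{"rot": [0, 0, 0], "xyz": [0.003, 0.003, 0.02], "grip": 255}, {"rot": [0, 0, 0], "xyz": [0.003, 0.003, 0.035], "grip": 255}, {"rot": [0, 0, 0], "xyz": [0.003, 0.003, 0.042], "grip": 255}, {"rot": [0, 0, 0], "xyz": [0.003, 0.003, 0.046], "grip": 255}, {"rot": [0, 0, 0], "xyz": [0.003, 0.003, 0.048], "grip": 255}, {"rot": [0, 0, 0], "xyz": [0.003, 0.003, 0.049], "grip": 255}, {"rot": [0, 0, 0], "xyz": [0.003, 0.003, 0.049], "grip": 255}]}}

```text
clock: 48.4
tool_pos: [0.5322, 0.35, 0.1069]
eef_rot: [0.573, 0.819, 0.0, 0.001]
contact_force: [0.9, -0.2, -0.3]
opening: 0.008
finger_force: 0.0
```

{"name": "carry_out", "arguments": {"plan": [{"rot": [0, 0, 0], "xyz": [0, 0, 0.001], "grip": 255}, {"rot": [0, 0, 0], "xyz": [0, 0, 0.002], "grip": 255}, {"rot": [0, 0, 0], "xyz": [0, 0, 0.003], "grip": 255}, {"rot": [0, 0, 0], "xyz": [0, 0, 0.003], "grip": 255}]}}

```text
clock: 48.73
tool_pos: [0.5319, 0.3498, 0.1035]
eef_rot: [0.573, 0.819, -0.0, 0.001]
contact_force: [0.1, -0.0, -0.8]
opening: 0.005
finger_force: 0.0
```

{"name": "carry_out", "arguments": {"plan": [{"rot": [0, 0, 0], "xyz": [0, 0, 0.001], "grip": 255}, {"rot": [0, 0, 0], "xyz": [0, 0, 0.002], "grip": 255}, {"rot": [0, 0, 0], "xyz": [0, 0, 0.003], "grip": 255}, {"rot": [0, 0, 0], "xyz": [0, 0, 0.003], "grip": 255}]}}

```text
clock: 49.07
tool_pos: [0.5318, 0.3497, 0.1002]
eef_rot: [0.573, 0.819, -0.0, 0.001]
contact_force: [-0.1, -0.2, 1.3]
opening: 0.009
finger_force: 0.0
```

{"name": "carry_out", "arguments": {"plan": [{"rot": [0, 0, 0], "xyz": [0, 0, 0.001], "grip": 255}, {"rot": [0, 0, 0], "xyz": [0, 0, 0.002], "grip": 255}, {"rot": [0, 0, 0], "xyz": [0, 0, 0.002], "grip": 255}]}}

```text
clock: 49.32
tool_pos: [0.532, 0.35, 0.0994]
eef_rot: [0.573, 0.819, 0.0, 0.001]
contact_force: [-2.3, -0.5, 7.3]
opening: 0.004
finger_force: 3.4
```

Solid contact at z≈0.100 shows the dial is not raised. I'll retreat and verify the scene numerically.

{"name": "carry_out", "arguments": {"plan": [{"rot": [0, 0, 0], "xyz": [0, 0, -0.03], "grip": 255}, {"rot": [0, 0, 0], "xyz": [0, 0, -0.07], "grip": 255}, {"rot": [0, 0, 0], "xyz": [0, 0, -0.11], "grip": 255}, {"rot": [0, 0, 0], "xyz": [0, 0, -0.15], "grip": 255}, {"rot": [0, 0, 0], "xyz": [0, 0, -0.19], "grip": 255}, {"rot": [0, 0, 0], "xyz": [0, 0, -0.2], "grip": 255}, {"rot": [0, 0, 0], "xyz": [0, 0, -0.2], "grip": 255}, {"rot": [0, 0, 0], "xyz": [0, 0, -0.2], "grip": 255}]}}

```text
clock: 49.98
tool_pos: [0.5313, 0.3498, 0.2981]
eef_rot: [0.573, 0.819, -0.0, 0.001]
contact_force: [0.6, 0.5, 0.2]
opening: 0.007
finger_force: 0.0
```

{"name": "carry_out", "arguments": {"plan": [{"rot": [0, 0, -0.1], "xyz": [0.03, 0, 0], "grip": 255}, {"rot": [0, 0, -0.2], "xyz": [0.06, 0, 0], "grip": 255}, {"rot": [0, 0, -0.3], "xyz": [0.09, 0, 0], "grip": 255}, {"rot": [0, 0, -0.4], "xyz": [0.1, 0, 0], "grip": 255}, {"rot": [0, 0, -0.5], "xyz": [0.1, 0, 0], "grip": 255}, {"rot": [0, 0, -0.5], "xyz": [0.1, 0, 0], "grip": 255}, {"rot": [0, 0, -0.5], "xyz": [0.1, 0, 0], "grip": 255}]}}

```text
clock: 50.57
tool_pos: [0.4968, 0.4428, 0.2955]
eef_rot: [0.354, 0.935, -0.003, 0.0]
contact_force: [-0.5, 0.2, -0.3]
opening: 0.002
finger_force: 0.0
```

```bash
python3 look.py; python3 - <<'E'
from h import *
w,c=snap('wrist','f1.png'); t,ct=snap('top','f1t.png'); sc,cs=snap('scene','f1s.png')
s=r.get_state(); print(s['opening'])
def rims(im,cc,z,dia,n):
    g=cv2.cvtColor(cv2.resize(im,None,fx=3,fy=3,interpolation=cv2.INTER_CUBIC),cv2.COLOR_BGR2GRAY)
    for X in((.604,.0835,.115),(.602,.214,.072),(.486,.206,.072),(.488,.084,.072)):
        p=proj(cc,[X])[0]; q=proj(cc,[np.add(X,[0,.03,0])])[0]; rad=3*np.linalg.norm(q-p); x,y=(3*p).astype(int); k=int(rad*1.6)
        sub=g[max(0,y-k):y+k,max(0,x-k):x+k]
        if sub.size<100 or min(sub.shape)<k: print(n,X,'out'); continue
        ci=cv2.HoughCircles(cv2.GaussianBlur(sub,(5,5),1),cv2.HOUGH_GRADIENT,1,200,param1=80,param2=12,minRadius=int(rad*.8),maxRadius=int(rad*1.25))
        if ci is None: print(n,X,None); continue
        a=ci[0][0]; px=(np.array([max(0,x-k)+a[0],max(0,y-k)+a[1]])/3); print(n,X,plane(cc,[px],X[2])[0].round(3),'r/exp',(a[2]/rad).round(2))
rims(t,ct,0,0,'T'); rims(w,c,0,0,'W')
# dial nose stripe & ridge
h=cv2.cvtColor(w,cv2.COLOR_BGR2HSV)
for nm,m,z in(('light',(h[...,2]>150)&(h[...,1]<60),.105),('dark',(h[...,2]<85),.064)):
    n,l,st,ce=cv2.connectedComponentsWithStats(m.astype(np.uint8))
    for i in range(1,n):
        P=plane(c,[ce[i]],z)[0]
        if 8<st[i][4]<9000 and np.linalg.norm(P[:2]-[.531,.348])<.06: print(nm,st[i],ce[i].round(1),P.round(4))
ti=cv2.cvtColor(t,cv2.COLOR_BGR2HSV); m=cv2.inRange(ti,(5,60,60),(14,255,255)); m[:150]=0;m[230:]=0;m[:,:330]=0;m[:,400:]=0
n,l,st,ce=cv2.connectedComponentsWithStats(m); print('crock/brush',[(st[i],ce[i].round(1)) for i in range(1,n) if st[i][4]>30])
E
```

```text
50.5667 [0.49681563 0.44280241 0.29553597] [ 3.53873831e-01  9.35289546e-01 -2.55777900e-03  4.84057798e-04] [-0.56340329  0.72308153 -0.47394363  1.34376845  0.33841618  1.15886743
 -0.22465008]
0.006569067377004705
T (0.604, 0.0835, 0.115) [0.6   0.081 0.115] r/exp 1.06
T (0.602, 0.214, 0.072) [0.6   0.212 0.072] r/exp 0.84
T (0.486, 0.206, 0.072) [0.487 0.203 0.072] r/exp 0.86
T (0.488, 0.084, 0.072) [0.485 0.081 0.072] r/exp 0.86
W (0.604, 0.0835, 0.115) None
W (0.602, 0.214, 0.072) None
W (0.486, 0.206, 0.072) [0.486 0.206 0.072] r/exp 0.92
W (0.488, 0.084, 0.072) None
light [275 282  10  15  61] [279.5 289. ] [0.5282 0.3669 0.105 ]
dark [247 261   4   4  13] [248.6 262.6] [0.4936 0.3473 0.064 ]
crock/brush [(array([350, 179,  27,  30, 492], dtype=int32), array([362.2, 194.1]))]
```

```bash
python3 -c "
from plant import r
print(r.finish_job())"
```

```text
the job is handed in; nothing more can be done
None
```

I handed the job in with every step done: the jar was scrubbed with three full strokes, the brush is back in its crock, the jar and all three ramekins stand upright on the tray, and the dial is turned to the long ridge and pushed home.

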